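Load and gauge a battery charging magazine

TASK

Feed all the battery cells on the bench end-on through the yellow trough into the magazine's tube, one behind the other, until none sticks out of the mouth. Then set the contact gap beside it: turn the red knob clockwise one click at a time and after each click try the feeler's blade from the mouth of the gap, without forcing it, and stop at the first click at which the blade slides well in (most of its length) instead of jamming. Finally stand the feeler upright on its blue pad again, leaving the other things on the bench alone.

Things in the scene. Friction and masses are not known exactly. Their poses are not given: they have to be found in the camera images.
- cell1: blue square battery cell with bright steel ends, 60 x 26 x 26 mm, 0.1 kg, lying on the bench; origin at its centre, x along its 60 mm length. Two or three of the four cells are present.
- cell2: green square battery cell with bright steel ends, 60 x 26 x 26 mm, 0.1 kg, lying on the bench; origin at its centre, x along its 60 mm length. Two or three of the four cells are present.
- cell3: orange square battery cell with bright steel ends, 60 x 26 x 26 mm, 0.1 kg, lying on the bench; origin at its centre, x along its 60 mm length. Two or three of the four cells are present.
- cell4: yellow square battery cell with bright steel ends, 60 x 26 x 26 mm, 0.1 kg, lying on the bench; origin at its centre, x along its 60 mm length. Two or three of the four cells are present.
- magazine: charging magazine fixed to the bench: aluminium base plate 210 x 310 x 8 mm (x -115 to +95 mm, y -155 to +155 mm). On it, along y at x = +55 mm, a grey square tube with a yellow feed trough at its +y end; at x about -56 mm the gauge head (two upright metal lips with a gap along y between them); at (-55, -105) mm the red knob. Origin on the bench under the plate, z up.
- tube_mouth (a point): middle of the tube's mouth at floor level, 12 mm above the bench; axes as magazine, so into the tube is -y. The tube is 34 mm wide and 30 mm high inside, 190 mm deep to its red closed end; its walls are 4 mm thick, its top 46 mm above the bench with a 14 mm viewing slot along it.
- trough (a point): middle of the open feed trough's floor, 50 mm in front of the tube mouth (+y side), 12 mm above the bench; axes as magazine. 100 mm long, 34 mm wide inside; the floor runs level into the tube; yellow side walls 4 mm thick and only 8 mm high; no wall at the outer (+y) end.
- gap_mouth (a point): on top of the gauge head at its mouth (the end facing +y, like the tube's), 56 mm above the bench, nominally midway across the gap; axes as magazine, so into the gap is -y. The gap runs 72 mm along y, is open at the top and both ends, and its lips (12 mm thick) stand 10 to 56 mm above the bench. The mouth's edges are rounded (6 mm radius).
- jaw_face (a point): top edge of the brass lip's face, half way along the gap (36 mm in from the mouth); this lip is moved by the knob towards +x of the magazine
- anvil_face (a point): top edge of the copper lip's face, half way along the gap. This lip stays put, in one of two settings 4 mm apart that differ from start to start, so one or two clicks may be needed. The gap lies between the two faces and grows 4 mm with each click; at the start it is 0.5 or 4.5 mm, too narrow for the blade; at the right click it is 8.5 mm.
- knob (a joint): angle (rad) of the red bar knob, growing clockwise from above; detents at 0, 0.7 and 1.4 (the stop), about 0.25 N m to pass each; past half way it snaps on to the next. It starts at detent 0.
- knob_grip (a point): on the knob's axis at the height to grip (45 mm above the bench). Its bar is 49 mm long, 14 mm wide and 32 mm high (top 52 mm above the bench) on a low disc of 26 mm radius; x of this frame points along the bar and turns with it.
- feeler: feeler gauge of 0.16 kg: an orange upright handle block 50 x 24 mm (along x, y), its top 50 mm up, on a dark foot plate 70 x 56 x 6 mm; from its front a steel blade sticks out, 6 mm thick (y), 30 mm high (12 to 42 mm above the underside), reaching 25 to 95 mm along x. Origin: centre of the foot's underside, below the handle's centre. It stands upright on its blue pad.
- feeler_tip (a point): middle of the blade's front end, 95 mm ahead of the feeler's origin and 27 mm above its underside
- pad: the feeler's flat blue pad, 190 x 80 x 4 mm, fixed to the bench; origin at the centre of its underside, x along its length
- solder_spool: bystander: yellow spool 54 mm across, 44 mm high
- screwdriver: bystander: blue-handled screwdriver, 200 mm, lying down
- board: bystander: green circuit board module 110 x 80 mm

How it is judged:
On the way, in this order (a step that is already met when the one before it is completed fails the run):
1. every cell has been fed into the tube (y of cell1 in the frame of tube_mouth between -0.19 and -0.02 m and x of cell1 in the frame of tube_mouth between -0.013 and 0.013 m and z of cell1 in the frame of tube_mouth between 0 and 0.03 m and y of cell2 in the frame of tube_mouth between -0.19 and -0.02 m and x of cell2 in the frame of tube_mouth between -0.013 and 0.013 m and z of cell2 in the frame of tube_mouth between 0 and 0.03 m and y of cell3 in the frame of tube_mouth between -0.19 and -0.02 m and x of cell3 in the frame of tube_mouth between -0.013 and 0.013 m and z of cell3 in the frame of tube_mouth between 0 and 0.03 m and y of cell4 in the frame of tube_mouth between -0.19 and -0.02 m and x of cell4 in the frame of tube_mouth between -0.013 and 0.013 m and z of cell4 in the frame of tube_mouth between 0 and 0.03 m), for 0.2 s.
2. the feeler's blade is in the gap, at least 35 mm past the mouth, with the gap at its right click (y of feeler_tip in the frame of gap_mouth between -0.09 and -0.035 m and x of feeler_tip in the frame of gap_mouth between -0.013 and 0.013 m and z of feeler_tip in the frame of gap_mouth below -0.003 m and x of jaw_face in the frame of anvil_face between 0.007 and 0.01 m), for 0.2 s.
At the end, for the whole second after the job is handed in: every cell present lies in the tube with no more than 10 mm of it sticking out of the mouth; the gap is at the first click that lets the blade in (8.5 mm, judged as 7 to 10 mm); the feeler stands upright (within 0.1 rad) with its handle's centre anywhere over the blue pad, at rest (all of step 1 and x of jaw_face in the frame of anvil_face between 0.007 and 0.01 m and x of feeler in the frame of pad between -0.095 and 0.095 m and y of feeler in the frame of pad between -0.04 and 0.04 m and z of feeler in the frame of pad below 0.008 m and angle between feeler's own z axis and vertical below 0.1 rad and linear speed of feeler below 0.02 m/s); the robot touches nothing.
It fails at once if the feeler is forced: more than 50 N between it and the magazine (contact force between feeler and magazine above 50 N).
It fails at once if the solder spool, screwdriver or circuit board is moved more than 30 mm (distance of any of solder_spool, screwdriver, board from where it was at the start of the episode above 0.03 m).
Of cell1, cell2, cell3, cell4 only 2 to 3 are there at a start; the rules pass over those that are not, and their reading is None.
At some moment in a run one of cell1, cell2, cell3, cell4, feeler may be knocked a few centimetres aside while the robot is not near it.
Once in a run the grip may slacken for a moment while it holds something.
It also fails if it takes over 210 s, if anything falls off the work surface, if the arm or the gripper's body presses on something with over 40 N, if the wrist force passes 120 N, or if a joint passes its speed limit or range.

ROBOT

A 6-joint arm with a two-finger parallel gripper is mounted at the origin on the work surface. World frame = base frame: x ahead of the robot, y to its left, z up, the work surface at z = 0. Lengths are in m, angles in rad, forces in N, time in s.
With the tool pointing down it reaches from about 0.25 to 0.725 m from the base axis. Payload 4 kg.
Tool frame: the origin (TCP) lies at the very end of the fingers, on their centre line; the grasp point (between the pads) lies 19 mm behind it; z points along the fingers, y is the line along which they close (so a half turn about z gives the same grasp; the last joint's range is limited). The gripper opens to 85 mm and grips with 20 to 120 N. Pads are 22 mm wide; open, the fingers measure 114 mm over their backs; the gripper's body (76 mm by 85 mm) begins 54 mm behind the grasp point. The pads swing forward as they close: fully open they stand 13 mm farther back than shut.
Start: joints at [1.349, 0.241, 0.005, 1.335, 0, 1.571], TCP at [0.11, 0.488, 0.231] pointing down, gripper open.
Joint ranges: [-2.72, 2.72], [-1.05, 1.87], [-1.09, 1.28], [-1.99, 2.15], [-1.42, 1.44], [-3.14, 3.14]. Speed limits (rad/s): [2.79, 2.79, 3.14, 3.14, 3.14, 3.14].

INTERFACE

Orientations are given as a unit quaternion [x, y, z, w].
In Python, from workcell import bot, vision, workorder gives the robot as it stands.
- The arm moves only by the shell command python3 -m creep 'ROWS' [OPENING]. ROWS is JSON, a list of rows, each a list of 2 entries, a list of its own where there are three numbers: the shift along the tool's x, y, z in mm, then the turn, a rotation vector about the tool's x, y, z in rad. In form: [[[dx, dy, dz], [wx, wy, wz]], ...]. A call has 1 to 12 rows; each row shifts and turns the commanded pose from where the row before left it, along the tool's axes as they then stand; what a row does not reach is not made up. A row lasts 1/8 s, in which the tool goes at most 62.5 mm and 10.7 degrees, less where a joint would pass 70% of its speed; a pose out of reach is approached as far as the arm can. A call is refused whole if a number of a shift passes 62.5 or a number of a turn 0.188, either way. A call with a gripper value outside its range is refused whole. OPENING is the finger opening in mm, from 0 to 85.4, set as the call begins (- or left out, the last holds). The fingers move at their own pace and stop on an object; the grip force is fixed at half the most. Time passes only in rows, so rows that do not move let the fingers close. It gives the time, the measured TCP pose, the force, the opening and the grip force at its end, in the units of the state.
- bot.get_obs(): the state, without advancing time (a new reading comes with each control period).
- vision.camera(name): name is "side" or "top" or "wrist"; returns a dict with "image" (420x560x3 uint8, blue, green, red), "z_map" (420x560 float32, m along the optical axis (not along the pixel's ray), 0 where there is no reading), "K" (3x3 intrinsics, pixels), "rvec" (rotation vector, rad) and "tvec" (3), from world to camera coordinates, as OpenCV has them; the wrist camera has in their place "tool_from_camera" (4x4, takes a point from camera to tool coordinates, whose origin is the TCP and whose axes are the flange's). Camera axes: x right, y down, z forward; pixel columns grow to the right and rows downward; lengths in m; the calibration is good to about 2 mm. A picture is of the moment at which its call begins: read the wrist's pose just before it.
- workorder.job_done(): hands the job in; it is judged then, once.
Trained networks look in a picture, given as the dict that the camera call returned (one of the last four; its "shot" number tells which), for a name from the list of things; names that differ only in an ending like _2 or _b are one class to them, and where a whole thing is asked for, a point or a joint stands for the part that bears it (a point fixed in the world has none). Each returns a list of dicts, best first, with "score" (0 to 1); they miss things now and then, are a little off and sometimes report something else, mostly with a low value. They report only what shows in the picture. A call takes as long as a camera call.
- vision.spot_in(picture, query): "position" ([column, row] in pixels, amid what is visible of it).
- vision.place_of(picture, query): "position" ([column, row] in pixels: a listed point, or the origin of a listed thing).
The state is a dict: "clock": time; "joint_pos": joint angles; "joint_vel": joint speeds; "tau": joint torques, N m; "eef_pos": TCP position; "tool_rot": TCP orientation; "ft_force": force on the tool from outside, world axes, zero at the start; "ft_torque": the same for the moment, N m; "grip_width": finger opening in m; "grasp_force": force on a finger pad.
Only numpy, scipy, OpenCV 4.12 (cv2) and the standard library are available. Lean on these libraries where they do the work, as an engineer would, in place of code of your own. Each camera call takes 0.05 s, during which the arm holds its last target. There are 200 camera calls.

## Working session

There is one attempt and no reset: what is moved stays moved. The work goes in short steps, Python scripts to look and compute and a shell command to move; the robot and the scene stay as the last step left them, time stands still between calls to the robot, and variables do not carry over. Pictures are saved under pics/ and viewed, at most 14 in all, crops included, and the job is handed in when it is done.

```bash
mkdir -p pics; ls; cat > h.py <<'E'
import numpy as np, cv2
from scipy.spatial.transform import Rotation as R
from workcell import bot, vision, workorder
def cam(n):
    o=bot.get_obs(); p=vision.camera(n)
    if n=="wrist":
        T=np.eye(4); T[:3,:3]=R.from_quat(o["tool_rot"]).as_matrix(); T[:3,3]=o["eef_pos"]
        p["W"]=T@p["tool_from_camera"]
    else:
        T=np.eye(4); T[:3,:3]=cv2.Rodrigues(np.array(p["rvec"],float))[0]; T[:3,3]=np.ravel(p["tvec"]); p["W"]=np.linalg.inv(T)
    return p
def atz(p,uv,z):  # intersect ray with plane z
    K=p["K"]; d=p["W"][:3,:3]@np.linalg.inv(K)@[uv[0],uv[1],1]; c=p["W"][:3,3]
    return c+d*(z-c[2])/d[2]
def cloud(p):
    K=p["K"]; z=p["z_map"]; v,u=np.mgrid[:z.shape[0],:z.shape[1]]
    q=np.stack([(u-K[0,2])/K[0,0]*z,(v-K[1,2])/K[1,1]*z,z],-1)
    w=q@p["W"][:3,:3].T+p["W"][:3,3]; w[z==0]=np.nan; return w
def st():
    o=bot.get_obs(); print("t",round(o["clock"],2),"p",np.round(np.array(o["eef_pos"])*1000,1),"R",np.round(R.from_quat(o["tool_rot"]).as_matrix(),3).tolist(),"j",np.round(o["joint_pos"],2),"f",np.round(o["ft_force"],1),"w",round(o["grip_width"]*1000,1),"g",round(o["grasp_force"],1))
E
python3 - <<'E'
from h import *
st()
for n in ("top","side"):
    p=cam(n); cv2.imwrite(f"pics/{n}0.png",p["image"]); print(n,np.round(p["W"][:3,3],3))
    w=cloud(p)
    for q,z in (("cell1",.026),("cell2",.026),("cell3",.026),("cell4",.026),("magazine",0),("tube_mouth",.012),("trough",.012),("gap_mouth",.056),("jaw_face",.056),("anvil_face",.056),("knob_grip",.045),("feeler",.004),("feeler_tip",.031),("pad",0),("solder_spool",0),("screwdriver",0.01),("board",0)):
        for r in vision.place_of(p,q)[:1]: print(q,round(r["score"],2),np.round(r["position"]),np.round(atz(p,r["position"],z)*1000))
E
```

```text
pics
t 0.0 p [109.9 487.1 230.4] R [[-0.976, 0.22, -0.0], [0.22, 0.976, -0.002], [-0.0, -0.002, -1.0]] j [ 1.35  0.24  0.    1.34 -0.    1.57] f [ 0.5  0.  -0.4] w 85.5 g 0.0
top [0.406 0.053 1.323]
cell1 0.7 [250. 180.] [577. 150.  26.]
cell2 0.7 [250. 180.] [577. 150.  26.]
cell3 0.7 [250. 180.] [577. 150.  26.]
cell4 0.7 [250. 180.] [577. 150.  26.]
magazine 0.75 [366. 191.] [ 554. -137.    0.]
tube_mouth 0.9 [354. 171.] [ 601. -106.   12.]
trough 0.63 [334. 168.] [610. -57.  12.]
gap_mouth 0.95 [355. 216.] [ 490. -100.   56.]
jaw_face 0.81 [369. 214.] [ 493. -135.   56.]
anvil_face 0.65 [256. 123.] [712. 134.  56.]
knob_grip 0.62 [417. 221.] [ 478. -248.   45.]
feeler 0.57 [146. 212.] [501. 409.   4.]
feeler_tip 0.61 [144. 174.] [593. 408.  31.]
pad 0.74 [151. 204.] [522. 397.   0.]
solder_spool 0.84 [255. 124.] [723. 141.   0.]
screwdriver 0.62 [358. 214.] [ 496. -114.   10.]
board 0.7 [180. 293.] [302. 320.   0.]
side [0.423 0.71  0.592]
cell1 0.85 [221. 284.] [595. 260.  26.]
cell2 0.85 [221. 284.] [595. 260.  26.]
cell3 0.85 [221. 284.] [595. 260.  26.]
cell4 0.85 [221. 284.] [595. 260.  26.]
magazine 0.63 [282. 170.] [ 546. -160.    0.]
tube_mouth 0.81 [255. 178.] [606. -98.  12.]
trough 0.84 [247. 189.] [616. -48.  12.]
gap_mouth 0.58 [300. 165.] [ 496. -108.   56.]
jaw_face 0.78 [304. 159.] [ 488. -137.   56.]
anvil_face 0.7 [306. 156.] [ 486. -151.   56.]
knob_grip 0.77 [308. 141.] [ 489. -245.   45.]
feeler 0.61 [240. 246.] [591. 138.   4.]
feeler_tip 0.68 [196. 360.] [593. 413.  31.]
pad 0.94 [244. 373.] [520. 406.   0.]
solder_spool 0.65 [175. 242.] [729. 147.   0.]
screwdriver 0.65 [139. 327.] [711. 361.  10.]
board 0.9 [383. 339.] [305. 310.   0.]
```

View pics/top0.png

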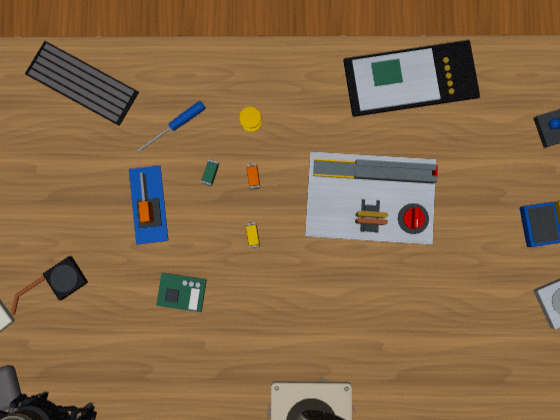

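View pics/side0.png

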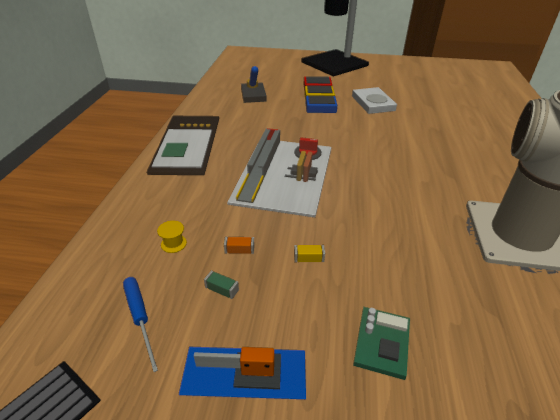

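Three cells are present: green at (210,173), orange at (253,176) and yellow at (253,235) in the top view. The feeler is at (147,205) with its blade pointing +x. The trough is at (334,168), the gap at (371,217) and the knob at (413,218). Next I'll measure poses by colour and depth.

```bash
cat >> h.py <<'E'
def seg(p,uv,r,lo,hi,zr):
    """hsv+height segmentation near pixel uv -> minAreaRect in world mm"""
    w=cloud(p); h=cv2.cvtColor(p["image"],cv2.COLOR_BGR2HSV); m=cv2.inRange(h,lo,hi)>0
    v,u=np.mgrid[:m.shape[0],:m.shape[1]]
    m&=(abs(u-uv[0])<r)&(abs(v-uv[1])<r)&(w[...,2]>zr[0])&(w[...,2]<zr[1])
    q=w[m]
    if len(q)<8: return None
    (c,s,a)=cv2.minAreaRect((q[:,:2]*1000).astype(np.float32))
    if s[0]<s[1]: a+=90   # a = direction of long side
    return dict(c=np.round(c,1),s=np.round(sorted(s),1),yaw=round((a+90)%180-90,1),n=len(q),z=round(float(np.median(q[:,2]))*1000,1))
A=(0,0,0);B=(180,255,255)
E
python3 - <<'E'
from h import *
p=cam("top")
for n,uv in (("green",(210,173)),("orange",(253,176)),("yellow",(253,235))): print(n,seg(p,uv,16,A,B,(.015,.035)))
print("handle",seg(p,(146,211),22,A,B,(.046,.06)))
print("blade+handle",seg(p,(146,200),35,A,B,(.030,.06)))
print("pad",seg(p,(149,205),50,(105,120,60),(125,255,255),(-.01,.02)))
print("plate",seg(p,(371,198),75,A,B,(.004,.012)))
print("tube",seg(p,(395,171),60,A,B,(.036,.052)))
print("trough",seg(p,(334,168),40,(22,120,80),(35,255,255),(.0,.03)))
print("knob",seg(p,(413,218),20,A,B,(.044,.06)))
print("lips",seg(p,(371,217),20,A,B,(.044,.065)))
E
```

```text
green {'c': array([598.4, 249.5]), 's': array([26.6, 60. ]), 'yaw': -18.4, 'n': 265, 'z': 24.8}
orange {'c': array([589.5, 143.1]), 's': array([25.9, 59.5]), 'yaw': 8.1, 'n': 262, 'z': 24.1}
yellow {'c': array([445.4, 143.4]), 's': array([25.9, 60.2]), 'yaw': 9.6, 'n': 269, 'z': 24.5}
handle {'c': array([512.6, 402.2]), 's': array([25.2, 75.8]), 'yaw': 7.1, 'n': 218, 'z': 53.1}
blade+handle {'c': array([534.6, 404.2]), 's': array([ 25.5, 120.4]), 'yaw': 6.2, 'n': 371, 'z': 50.2}
pad {'c': array([520.3, 403.8]), 's': array([ 79.8, 188. ]), 'yaw': 7.3, 'n': 1612, 'z': 3.1}
plate {'c': array([ 538.1, -146.2]), 's': array([361.8, 366.1]), 'yaw': 0.0, 'n': 7136, 'z': 7.5}
tube {'c': array([ 544.2, -197.8]), 's': array([155.7, 195.6]), 'yaw': 86.0, 'n': 1223, 'z': 45.2}
trough {'c': array([608.6, -54.3]), 's': array([42.2, 98.1]), 'yaw': 86.2, 'n': 165, 'z': 17.7}
knob {'c': array([ 486.6, -246.7]), 's': array([14.6, 47.9]), 'yaw': -3.0, 'n': 129, 'z': 50.4}
lips {'c': array([ 486.8, -141.6]), 's': array([29.1, 71.2]), 'yaw': 86.9, 'n': 317, 'z': 54.9}
```

```bash
cat >> h.py <<'E'
def go(x,y,z,psi=None):
    """print shift in present tool axes (mm) and turn about tool z (rad) to reach target; psi=heading of tool x, deg"""
    o=bot.get_obs(); r=R.from_quat(o["tool_rot"]).as_matrix(); d=r.T@(np.array([x,y,z])-np.array(o["eef_pos"])*1000)
    h=np.degrees(np.arctan2(r[1,0],r[0,0])); t=0 if psi is None else np.radians((h-psi+180)%360-180)
    n=int(np.ceil(np.linalg.norm(d)/58)); k=int(np.ceil(abs(t)/.18)); print("shift",np.round(d,1),"n",n,np.round(d/max(n,1),1),"| turn",round(t,3),"n",k,round(t/max(k,1),3),"| psi",round(h,1),"t",round(o["clock"],2))
E
python3 -c "
from h import *
go(589.5,143,150,188.1)"
```

```text
shift [-543.6 -230.9   81.3] n 11 [-49.4 -21.    7.4] | turn -0.363 n 3 -0.121 | psi 167.3 t 1.85
```

```bash
python3 -m creep '[[[-49.4,-21,7.4],[0,0,0]],[[-49.4,-21,7.4],[0,0,0]],[[-49.4,-21,7.4],[0,0,0]],[[-49.4,-21,7.4],[0,0,0]],[[-49.4,-21,7.4],[0,0,0]],[[-49.4,-21,7.4],[0,0,0]],[[-49.4,-21,7.4],[0,0,0]],[[-49.4,-21,7.4],[0,0,0]],[[-49.4,-21,7.4],[0,0,0]],[[-49.4,-21,7.4],[0,0,0]],[[-49.4,-21,7.4],[0,0,0]]]' 55
python3 -m creep '[[[0,0,0],[0,0,-0.12]],[[0,0,0],[0,0,-0.12]],[[0,0,0],[0,0,-0.12]],[[0,0,0],[0,0,0]]]'
python3 - <<'E'
from h import *
go(589.5,143,150,188.1); st()
p=cam("wrist"); cv2.imwrite("pics/w1.png",p["image"])
r=vision.place_of(p,"cell3"); print([(round(a["score"],2),np.round(a["position"]),np.round(atz(p,a["position"],.013)*1000,1)) for a in r[:3]])
for a in r[:2]: print(seg(p,a["position"],110,A,B,(.015,.035)))
E
```

```text
clock: 3.22
eef_pos: [0.5907, 0.1417, 0.1497]
tool_rot: [0.111, 0.994, 0.0, 0.0]
ft_force: [-0.3, 0.4, -0.1]
grip_width: 0.0552
grasp_force: 0.0
clock: 3.72
eef_pos: [0.5893, 0.1428, 0.1497]
tool_rot: [-0.068, 0.998, -0.0, -0.0]
ft_force: [0.3, 0.6, 0.5]
grip_width: 0.055
grasp_force: 0.0
shift [-0.2  0.2 -0.3] n 1 [-0.2  0.2 -0.3] | turn -0.005 n 1 -0.005 | psi -172.2 t 3.73
t 3.73 p [589.3 142.8 149.7] R [[-0.991, -0.136, -0.0], [-0.136, 0.991, -0.0], [0.0, -0.0, -1.0]] j [ 0.24  0.49  0.16  1.24 -0.    0.1 ] f [0.3 0.6 0.5] w 55.0 g 0.0
[(0.94, array([278., 203.]), array([593.6, 140.5,  13. ])), (0.8, array([388., 224.]), array([599.3, 249.2,  13. ])), (0.61, array([307.,  31.]), array([446.8, 145. ,  13. ]))]
{'c': array([631.6, 192.5]), 's': array([117.8, 151.8]), 'yaw': 6.1, 'n': 2622, 'z': 25.2}
{'c': array([628.8, 263.5]), 's': array([167.5, 231.9]), 'yaw': -82.3, 'n': 3080, 'z': 25.3}
```

View pics/w1.png

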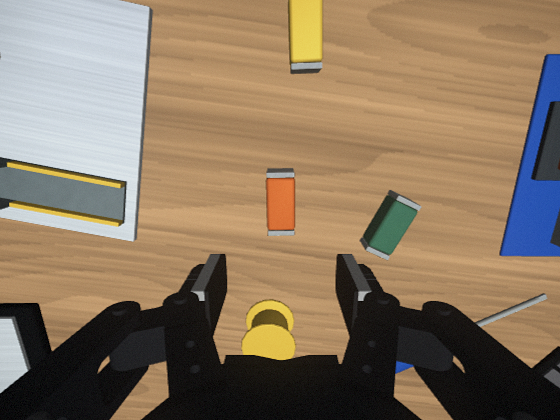

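The wrist view shows the orange cell at (281,202) lined up with the fingers, and the yellow spool well behind at (269,330). I'll refine the position with a tight segment.

```bash
python3 - <<'E'
from h import *
p=cam("wrist"); print(seg(p,(281,202),45,A,B,(.015,.035)))
print(seg(cam("top"),(253,176),16,A,B,(.015,.035)))
s=seg(p,(281,202),45,A,B,(.015,.035)); go(*s["c"],9,s["yaw"]+180)
E
```

```text
{'c': array([591.2, 142.4]), 's': array([26. , 60.1]), 'yaw': 8.5, 'n': 1837, 'z': 25.3}
None
shift [ -1.9  -0.8 140.9] n 3 [-0.6 -0.3 47. ] | turn -0.011 n 1 -0.011 | psi -172.1 t 3.92
```

```bash
python3 -m creep '[[[-2,-1,45],[0,0,-0.01]],[[0,0,45],[0,0,0]],[[0,0,35],[0,0,0]],[[0,0,15],[0,0,0]],[[0,0,0],[0,0,0]]]'
python3 -m creep '[[[0,0,0],[0,0,0]],[[0,0,0],[0,0,0]],[[0,0,0],[0,0,0]],[[0,0,0],[0,0,0]]]' 15
python3 -m creep '[[[0,0,-40],[0,0,0]],[[0,0,-40],[0,0,0]],[[0,0,0],[0,0,0]]]'
python3 -c "
from h import *
st(); go(609,-52,90,86.6)"
```

```text
clock: 4.55
eef_pos: [0.5908, 0.1421, 0.0092]
tool_rot: [-0.074, 0.997, -0.0, -0.001]
ft_force: [-0.2, 0.5, 0.5]
grip_width: 0.0551
grasp_force: 0.0
clock: 5.05
eef_pos: [0.5931, 0.1426, 0.0122]
tool_rot: [-0.074, 0.997, 0.0, 0.002]
ft_force: [-0.8, 0.7, 5.3]
grip_width: 0.0247
grasp_force: 62.2
clock: 5.42
eef_pos: [0.5945, 0.1429, 0.0944]
tool_rot: [-0.074, 0.997, 0.001, 0.004]
ft_force: [0.6, -0.8, -2.0]
grip_width: 0.0242
grasp_force: 61.4
t 5.42 p [594.5 142.9  94.4] R [[-0.989, -0.148, 0.009], [-0.148, 0.989, 0.002], [-0.009, 0.001, -1.0]] j [ 0.24  0.54  0.08  1.11 -0.    0.09] f [ 0.6 -0.8 -2. ] w 24.2 g 61.4
shift [  14.5 -194.9    4.2] n 4 [  3.6 -48.7   1. ] | turn 1.778 n 10 0.178 | psi -171.5 t 5.42
```

```bash
python3 -m creep '[[[4,-49,1],[0,0,0]],[[4,-49,1],[0,0,0]],[[4,-49,1],[0,0,0]],[[3,-48,1],[0,0,0]]]'
python3 -m creep '[[[0,0,0],[0,0,0.178]],[[0,0,0],[0,0,0.178]],[[0,0,0],[0,0,0.178]],[[0,0,0],[0,0,0.178]],[[0,0,0],[0,0,0.178]],[[0,0,0],[0,0,0.178]],[[0,0,0],[0,0,0.178]],[[0,0,0],[0,0,0.178]],[[0,0,0],[0,0,0.178]],[[0,0,0],[0,0,0.178]],[[0,0,0],[0,0,0]]]'
python3 - <<'E'
from h import *
st()
p=cam("wrist"); cv2.imwrite("pics/w2.png",p["image"])
for q,z in (("trough",.012),("tube_mouth",.012)):
    r=vision.place_of(p,q); print(q,[(round(a["score"],2),np.round(a["position"]),np.round(atz(p,a["position"],z)*1000,1)) for a in r[:2]])
h=cv2.cvtColor(p["image"],cv2.COLOR_BGR2HSV); w=cloud(p)
m=(cv2.inRange(h,(22,120,80),(35,255,255))>0)&(w[...,2]>.014)&(w[...,2]<.024)&(w[...,1]<0); q=w[m]
print(len(q),cv2.minAreaRect((q[:,:2]*1000).astype(np.float32)))
go(608.3,-59,24.5,86.6)
E
```

```text
clock: 5.92
eef_pos: [0.6044, -0.0544, 0.0847]
tool_rot: [-0.074, 0.997, 0.0, -0.001]
ft_force: [-0.1, 0.1, -1.2]
grip_width: 0.0248
grasp_force: 61.4
clock: 7.3
eef_pos: [0.6045, -0.0529, 0.0848]
tool_rot: [0.728, 0.686, -0.001, -0.001]
ft_force: [0.4, 0.3, -1.6]
grip_width: 0.0241
grasp_force: 64.9
t 7.3 p [604.5 -52.9  84.8] R [[0.059, 0.998, -0.002], [0.998, -0.059, 0.0], [-0.0, -0.002, -1.0]] j [-0.09  0.55  0.07  1.1  -0.    1.54] f [ 0.4  0.3 -1.6] w 24.1 g 64.9
trough []
tube_mouth []
779 ((611.605224609375, -39.14217758178711), (67.66008758544922, 41.36343765258789), 86.40975952148438)
shift [-5.9  3.8 60.8] n 2 [-2.9  1.9 30.4] | turn 0.001 n 1 0.001 | psi 86.6 t 7.45
```

View pics/w2.png

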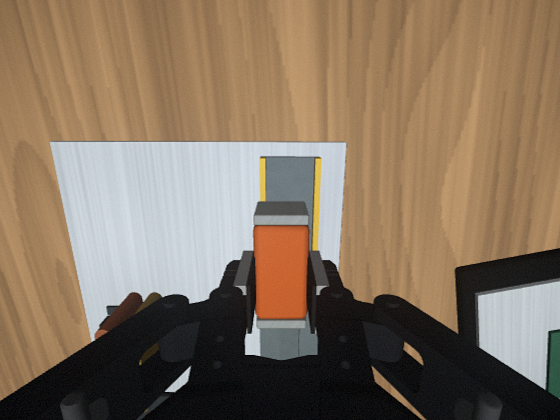

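The held orange cell is at (281,270), about 5 mm short in x of the trough centreline (yellow walls at columns 263 and 318).

```bash
python3 -m creep '[[[-6,5.5,20],[0,0,0]],[[0,0,22],[0,0,0]],[[0,0,0],[0,0,0]]]'
python3 -m creep '[[[0,0,8],[0,0,0]],[[0,0,6],[0,0,0]],[[0,0,4],[0,0,0]],[[0,0,0],[0,0,0]]]'
python3 -c "
from h import *
go(609.7,-59,24.5,86.6);st()"
```

```text
clock: 7.82
eef_pos: [0.6081, -0.0594, 0.0405]
tool_rot: [0.728, 0.685, -0.002, -0.002]
ft_force: [0.7, 0.7, -1.6]
grip_width: 0.0245
grasp_force: 64.9
clock: 8.32
eef_pos: [0.6103, -0.0592, 0.0258]
tool_rot: [0.728, 0.685, -0.0, -0.0]
ft_force: [0.0, 0.4, -1.0]
grip_width: 0.0246
grasp_force: 64.9
shift [ 0.2 -0.6  1.3] n 1 [ 0.2 -0.6  1.3] | turn -0.002 n 1 -0.002 | psi 86.5 t 8.32
t 8.32 p [610.3 -59.2  25.8] R [[0.061, 0.998, -0.0], [0.998, -0.061, -0.0], [-0.0, -0.0, -1.0]] j [-0.1   0.62  0.02  0.98 -0.    1.53] f [ 0.   0.4 -1. ] w 24.6 g 64.9
```

```bash
python3 -m creep '[[[0,0,1],[0,0,0]],[[0,0,0],[0,0,0]],[[0,0,0],[0,0,0]],[[0,0,-30],[0,0,0]],[[55,0,0],[0,0,0]],[[0,0,0],[0,0,0]]]' 42
python3 -m creep '[[[0,0,0],[0,0,0]],[[0,0,0],[0,0,0]],[[0,0,0],[0,0,0]],[[0,0,14],[0,0,0]],[[0,0,14],[0,0,0]],[[0,0,0],[0,0,0]]]' 0
python3 - <<'E'
from h import *
st()
p=cam("top"); cv2.imwrite("pics/t2.png",p["image"][100:280,80:480])
w=cam("wrist"); cv2.imwrite("pics/w3.png",w["image"])
print(seg(w,(281,270),120,(3,150,100),(18,255,255),(.0,.06)))
go(607.7,-92,26,86.5)
E
```

```text
clock: 9.07
eef_pos: [0.6144, -0.0012, 0.0557]
tool_rot: [0.727, 0.687, 0.001, 0.0]
ft_force: [0.1, -0.9, 0.4]
grip_width: 0.0417
grasp_force: 0.0
clock: 9.82
eef_pos: [0.6118, -0.0045, 0.0244]
tool_rot: [0.728, 0.685, -0.002, -0.002]
ft_force: [-0.1, 0.2, 0.7]
grip_width: 0.0
grasp_force: 0.0
t 9.82 p [611.8  -4.5  24.4] R [[0.061, 0.998, -0.005], [0.998, -0.061, 0.0], [-0.0, -0.005, -1.0]] j [-0.01  0.62  0.02  0.98 -0.    1.62] f [-0.1  0.2  0.7] w 0.0 g 0.0
{'c': array([610.4, -43.3]), 's': array([ 5.7, 17. ]), 'yaw': 86.9, 'n': 264, 'z': 37.3}
shift [-87.8  -0.3   0.2] n 2 [-43.9  -0.2   0.1] | turn 0.0 n 1 0.0 | psi 86.5 t 9.93
```

View pics/w3.png

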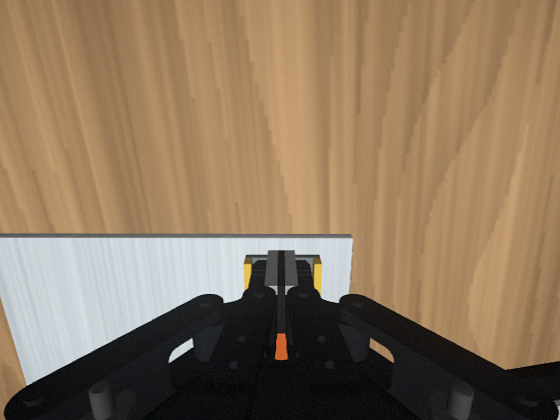

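The cell is seated in the trough (top at 37 mm) with the closed fingers behind it at (282,265). I'll push.

```bash
python3 -m creep '[[[-15,0,0],[0,0,0]],[[-15,0,0],[0,0,0]],[[-15,0,0],[0,0,0]],[[-15,0,0],[0,0,0]],[[-15,0,0],[0,0,0]],[[-12,0,0],[0,0,0]],[[0,0,0],[0,0,0]]]'
python3 -c "
from h import *
st()"
python3 -m creep '[[[50,0,0],[0,0,0]],[[0,0,-60],[0,0,0]],[[0,0,-60],[0,0,0]],[[0,0,0],[0,0,0]]]' 55
python3 - <<'E'
from h import *
p=cam("wrist"); cv2.imwrite("pics/w4.png",p["image"])
t=cam("top"); print("green",seg(t,(210,173),18,A,B,(.015,.035)),"yel",seg(t,(253,235),18,A,B,(.015,.035)))
c=seg(t,(253,235),18,A,B,(.015,.035))
if c: go(c["c"][0]+1,c["c"][1]-.5,150,c["yaw"])
E
```

```text
clock: 10.8
eef_pos: [0.6083, -0.0926, 0.0268]
tool_rot: [0.729, 0.685, -0.0, 0.0]
ft_force: [0.0, 0.4, 0.3]
grip_width: 0.0001
grasp_force: 0.0
t 10.8 p [608.3 -92.6  26.8] R [[0.063, 0.998, -0.0], [0.998, -0.063, -0.001], [-0.001, -0.0, -1.0]] j [-0.15  0.62  0.03  0.98 -0.    1.48] f [0.  0.4 0.3] w 0.1 g 0.0
clock: 11.3
eef_pos: [0.6156, -0.0411, 0.1533]
tool_rot: [0.728, 0.686, 0.004, 0.005]
ft_force: [0.8, -0.7, -0.7]
grip_width: 0.0546
grasp_force: 0.0
green {'c': array([598.6, 249.8]), 's': array([26.8, 60. ]), 'yaw': -16.8, 'n': 267, 'z': 24.5} yel {'c': array([445.4, 143.4]), 's': array([26., 60.]), 'yaw': 9.8, 'n': 268, 'z': 25.0}
shift [ 173.7 -176.3   -2.8] n 5 [ 34.7 -35.3  -0.6] | turn 1.339 n 8 0.167 | psi 86.5 t 11.4
```

View pics/w4.png

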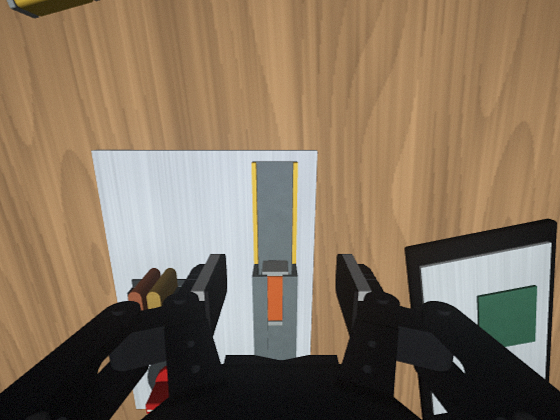

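The orange cell is in the tube, visible through the slot at (275,298) with its rear end at the mouth (275,267). Yellow is next, approached with heading 189.8.

```bash
python3 -m creep '[[[34.7,-35.3,0],[0,0,0]],[[34.7,-35.3,0],[0,0,0]],[[34.7,-35.3,0],[0,0,0]],[[34.7,-35.3,0],[0,0,0]],[[34.9,-35.3,0],[0,0,0]]]'
python3 -m creep '[[[0,0,0],[0,0,-0.18]],[[0,0,0],[0,0,-0.18]],[[0,0,0],[0,0,-0.18]],[[0,0,0],[0,0,-0.18]],[[0,0,0],[0,0,-0.18]],[[0,0,0],[0,0,-0.18]],[[0,0,0],[0,0,-0.18]],[[0,0,0],[0,0,-0.18]],[[0,0,0],[0,0,-0.18]],[[0,0,0],[0,0,-0.18]],[[0,0,0],[0,0,0]]]'
python3 - <<'E'
from h import *
p=cam("wrist")
s=seg(p,(281,202),50,A,B,(.015,.035)); print(s); go(*s["c"],9,s["yaw"]+180)
E
```

```text
clock: 12.02
eef_pos: [0.4431, 0.1433, 0.1447]
tool_rot: [0.728, 0.685, -0.002, -0.001]
ft_force: [1.2, 0.8, -0.1]
grip_width: 0.055
grasp_force: 0.0
clock: 13.4
eef_pos: [0.4445, 0.1423, 0.145]
tool_rot: [-0.083, 0.997, -0.001, -0.002]
ft_force: [-1.0, -0.4, -0.6]
grip_width: 0.0551
grasp_force: 0.0
{'c': array([446.8, 142.5]), 's': array([26.1, 60.4]), 'yaw': 9.8, 'n': 1889, 'z': 25.3}
shift [ -2.5  -0.2 136.3] n 3 [-0.8 -0.1 45.4] | turn -0.006 n 1 -0.006 | psi -170.5 t 13.45
```

```bash
python3 -m creep '[[[-2.5,0,45],[0,0,0]],[[0,0,45],[0,0,0]],[[0,0,32],[0,0,0]],[[0,0,13],[0,0,0]],[[0,0,0],[0,0,0]]]'
python3 -m creep '[[[0,0,0],[0,0,0]],[[0,0,0],[0,0,0]],[[0,0,0],[0,0,0]],[[0,0,0],[0,0,0]]]' 15
python3 -m creep '[[[0,0,-40],[0,0,0]],[[0,0,-40],[0,0,0]],[[0,0,0],[0,0,0]]]'
python3 -c "
from h import *
go(610,-53,90,86.6)"
```

```text
clock: 14.08
eef_pos: [0.4477, 0.143, 0.0112]
tool_rot: [-0.083, 0.997, -0.0, -0.001]
ft_force: [0.0, -0.3, 0.6]
grip_width: 0.0548
grasp_force: 0.0
clock: 14.58
eef_pos: [0.4498, 0.1436, 0.0135]
tool_rot: [-0.084, 0.996, 0.0, 0.002]
ft_force: [-1.4, -0.8, 6.8]
grip_width: 0.0244
grasp_force: 60.7
clock: 14.95
eef_pos: [0.4514, 0.1442, 0.0954]
tool_rot: [-0.084, 0.996, 0.001, 0.004]
ft_force: [0.9, 0.4, -1.7]
grip_width: 0.0244
grasp_force: 59.8
shift [-123.4 -221.     6.2] n 5 [-24.7 -44.2   1.2] | turn 1.798 n 10 0.18 | psi -170.4 t 14.95
```

```bash
python3 -m creep '[[[-24.7,-44.2,1],[0,0,0]],[[-24.7,-44.2,1],[0,0,0]],[[-24.7,-44.2,1],[0,0,0]],[[-24.7,-44.2,1],[0,0,0]],[[-24.7,-44.2,1],[0,0,0]]]'
python3 -m creep '[[[0,0,0],[0,0,0.18]],[[0,0,0],[0,0,0.18]],[[0,0,0],[0,0,0.18]],[[0,0,0],[0,0,0.18]],[[0,0,0],[0,0,0.18]],[[0,0,0],[0,0,0.18]],[[0,0,0],[0,0,0.18]],[[0,0,0],[0,0,0.18]],[[0,0,0],[0,0,0.18]],[[0,0,0],[0,0,0.18]],[[0,0,0],[0,0,0]]]'
python3 -c "
from h import *
go(610.3,-55,25.5,86.5)"
```

```text
clock: 15.58
eef_pos: [0.6072, -0.0552, 0.0854]
tool_rot: [-0.084, 0.996, 0.0, -0.001]
ft_force: [0.7, 1.0, -0.8]
grip_width: 0.0242
grasp_force: 59.8
clock: 16.95
eef_pos: [0.6063, -0.0538, 0.0855]
tool_rot: [0.728, 0.686, -0.001, -0.001]
ft_force: [0.4, 0.3, -0.6]
grip_width: 0.0244
grasp_force: 59.8
shift [-0.9  4.2 60. ] n 2 [-0.5  2.1 30. ] | turn 0.002 n 1 0.002 | psi 86.6 t 16.95
```

```bash
python3 -m creep '[[[0,4,20],[0,0,0]],[[0,0,22],[0,0,0]],[[0,0,8],[0,0,0]],[[0,0,6],[0,0,0]],[[0,0,4],[0,0,0]],[[0,0,0],[0,0,0]]]'
python3 -c "
from h import *
go(610.3,-55,25.5,86.5);st()"
```

```text
clock: 17.7
eef_pos: [0.6114, -0.0542, 0.0271]
tool_rot: [0.728, 0.685, 0.0, 0.0]
ft_force: [-0.8, 0.6, -1.1]
grip_width: 0.0244
grasp_force: 59.8
shift [-0.9 -1.   1.6] n 1 [-0.9 -1.   1.6] | turn 0.0 n 1 0.0 | psi 86.5 t 17.7
t 17.7 p [611.4 -54.2  27.1] R [[0.061, 0.998, 0.0], [0.998, -0.061, -0.0], [0.0, 0.0, -1.0]] j [-0.09  0.61  0.02  0.98  0.    1.54] f [-0.8  0.6 -1.1] w 24.4 g 59.8
```

```bash
python3 -m creep '[[[0,-1,1.5],[0,0,0]],[[0,0,0],[0,0,0]],[[0,0,0],[0,0,0]],[[0,0,-30],[0,0,0]],[[55,0,0],[0,0,0]],[[0,0,0],[0,0,0]]]' 42
python3 -m creep '[[[0,0,0],[0,0,0]],[[0,0,0],[0,0,0]],[[0,0,0],[0,0,0]],[[0,0,14],[0,0,0]],[[0,0,14],[0,0,0]],[[0,0,0],[0,0,0]]]' 0
python3 -c "
from h import *
go(608,-92,26,86.5); w=cam('wrist');print(seg(w,(281,345),50,(22,100,100),(35,255,255),(.03,.06)))"
```

```text
clock: 18.45
eef_pos: [0.6142, 0.0039, 0.0562]
tool_rot: [0.727, 0.687, 0.001, 0.0]
ft_force: [-0.8, -1.2, 0.3]
grip_width: 0.0416
grasp_force: 0.0
clock: 19.2
eef_pos: [0.6116, 0.0007, 0.0249]
tool_rot: [0.728, 0.685, -0.002, -0.002]
ft_force: [-0.1, -0.7, 0.3]
grip_width: 0.0002
grasp_force: 0.0
shift [-92.7   2.1  -1.1] n 2 [-46.4   1.   -0.5] | turn -0.0 n 1 -0.0 | psi 86.5 t 19.2
{'c': array([609.3, -37.9]), 's': array([ 5.7, 16.3]), 'yaw': 86.7, 'n': 263, 'z': 37.2}
```

```bash
python3 -m creep '[[[-15,0,0],[0,0,0]],[[-15,0,0],[0,0,0]],[[-15,0,0],[0,0,0]],[[-15,0,0],[0,0,0]],[[-15,0,0],[0,0,0]],[[-9,0,0],[0,0,0]],[[-8,0,0],[0,0,0]],[[0,0,0],[0,0,0]]]'
python3 -m creep '[[[50,0,0],[0,0,0]],[[0,0,-60],[0,0,0]],[[0,0,-60],[0,0,0]],[[0,0,0],[0,0,0]]]' 55
python3 - <<'E'
from h import *
t=cam("top"); cv2.imwrite("pics/t3.png",cv2.resize(t["image"][120:260,120:460],None,fx=2,fy=2)); c=seg(t,(210,173),18,A,B,(.015,.035)); print(c)
if c: go(c["c"][0]+1,c["c"][1]-.5,145,c["yaw"]+180)
E
```

```text
clock: 20.25
eef_pos: [0.6079, -0.092, 0.0274]
tool_rot: [0.729, 0.685, -0.0, 0.0]
ft_force: [0.7, 0.1, 0.9]
grip_width: 0.0
grasp_force: 0.0
clock: 20.75
eef_pos: [0.6151, -0.0412, 0.1539]
tool_rot: [0.728, 0.686, 0.004, 0.005]
ft_force: [0.6, -0.2, 0.2]
grip_width: 0.0548
grasp_force: 0.0
{'c': array([598.4, 249.7]), 's': array([25.6, 60.4]), 'yaw': -17.9, 'n': 265, 'z': 24.5}
shift [289.  -31.2   5.1] n 6 [48.2 -5.2  0.8] | turn -1.319 n 8 -0.165 | psi 86.5 t 20.8
```

View pics/t3.png

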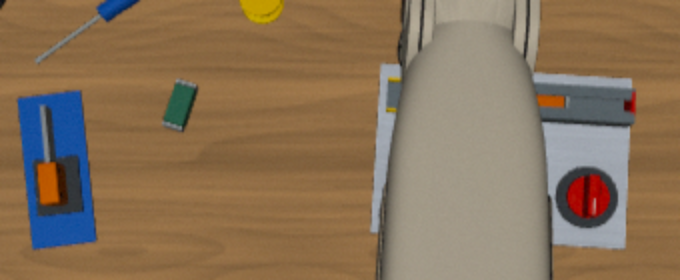

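The orange cell moved further in (slot at (550,101) of the crop) and green is unmoved at (180,105). Green is next.

```bash
python3 -m creep '[[[48.2,-5.2,1],[0,0,0]],[[48.2,-5.2,1],[0,0,0]],[[48.2,-5.2,1],[0,0,0]],[[48.2,-5.2,1],[0,0,0]],[[48.2,-5.2,1],[0,0,0]],[[48.2,-5.2,1],[0,0,0]]]'
python3 -m creep '[[[0,0,0],[0,0,-0.165]],[[0,0,0],[0,0,-0.165]],[[0,0,0],[0,0,-0.165]],[[0,0,0],[0,0,-0.165]],[[0,0,0],[0,0,-0.165]],[[0,0,0],[0,0,-0.165]],[[0,0,0],[0,0,-0.165]],[[0,0,0],[0,0,-0.165]],[[0,0,0],[0,0,0]]]'
python3 - <<'E'
from h import *
p=cam("wrist")
s=seg(p,(281,202),50,A,B,(.015,.035)); print(s); go(*s["c"],9,s["yaw"]+180)
E
```

```text
clock: 21.55
eef_pos: [0.5961, 0.2503, 0.1389]
tool_rot: [0.728, 0.685, -0.002, -0.0]
ft_force: [1.0, 0.1, -0.4]
grip_width: 0.0551
grasp_force: 0.0
clock: 22.68
eef_pos: [0.5964, 0.2488, 0.1392]
tool_rot: [0.156, 0.988, -0.001, -0.002]
ft_force: [-0.3, -0.2, -0.2]
grip_width: 0.0547
grasp_force: 0.0
{'c': array([599.6, 249.4]), 's': array([26. , 59.9]), 'yaw': -18.3, 'n': 1961, 'z': 25.2}
shift [ -3.1   1.7 130.5] n 3 [-1.   0.6 43.5] | turn 0.005 n 1 0.005 | psi 162.0 t 22.73
```

```bash
python3 -m creep '[[[-3,1.5,45],[0,0,0]],[[0,0,45],[0,0,0]],[[0,0,27],[0,0,0]],[[0,0,12],[0,0,0]],[[0,0,0],[0,0,0]]]'
python3 -m creep '[[[0,0,0],[0,0,0]],[[0,0,0],[0,0,0]],[[0,0,0],[0,0,0]],[[0,0,0],[0,0,0]]]' 15
python3 -m creep '[[[0,0,-40],[0,0,0]],[[0,0,-40],[0,0,0]],[[0,0,0],[0,0,0]]]'
python3 -c "
from h import *
go(610,-53,88,86.6)"
```

```text
clock: 23.35
eef_pos: [0.6002, 0.2496, 0.0115]
tool_rot: [0.156, 0.988, -0.001, -0.001]
ft_force: [0.3, 0.2, -0.5]
grip_width: 0.0547
grasp_force: 0.0
clock: 23.85
eef_pos: [0.6022, 0.2505, 0.0145]
tool_rot: [0.155, 0.988, 0.001, 0.002]
ft_force: [-0.3, 0.2, 6.4]
grip_width: 0.0241
grasp_force: 62.6
clock: 24.22
eef_pos: [0.6036, 0.2511, 0.097]
tool_rot: [0.155, 0.988, 0.002, 0.004]
ft_force: [-0.4, -0.3, -0.8]
grip_width: 0.0244
grasp_force: 61.8
shift [ -99.3 -287.6    8. ] n 6 [-16.6 -47.9   1.3] | turn 1.318 n 8 0.165 | psi 162.1 t 24.23
```

```bash
python3 -m creep '[[[-16.6,-47.9,1],[0,0,0]],[[-16.6,-47.9,1],[0,0,0]],[[-16.6,-47.9,1],[0,0,0]],[[-16.6,-47.9,1],[0,0,0]],[[-16.6,-47.9,1],[0,0,0]],[[-16.6,-47.9,1],[0,0,0]]]'
python3 -m creep '[[[0,0,0],[0,0,0.165]],[[0,0,0],[0,0,0.165]],[[0,0,0],[0,0,0.165]],[[0,0,0],[0,0,0.165]],[[0,0,0],[0,0,0.165]],[[0,0,0],[0,0,0.165]],[[0,0,0],[0,0,0.165]],[[0,0,0],[0,0,0.165]],[[0,0,0],[0,0,0]]]'
python3 -c "
from h import *
go(610.5,-55,25.5,86.5);w=cam('wrist'); print(seg(w,(281,270),120,(60,60,30),(90,255,255),(.05,.13)))"
```

```text
clock: 24.98
eef_pos: [0.6063, -0.0557, 0.0849]
tool_rot: [0.155, 0.988, -0.0, -0.001]
ft_force: [0.9, -0.1, -1.5]
grip_width: 0.0243
grasp_force: 61.8
clock: 26.1
eef_pos: [0.6065, -0.0541, 0.0851]
tool_rot: [0.728, 0.686, -0.001, -0.001]
ft_force: [0.5, 0.1, -0.9]
grip_width: 0.0241
grasp_force: 61.8
shift [-0.7  4.2 59.6] n 2 [-0.3  2.1 29.8] | turn 0.002 n 1 0.002 | psi 86.6 t 26.1
{'c': array([607.1, -52. ]), 's': array([26.1, 49.5]), 'yaw': 86.2, 'n': 4749, 'z': 95.8}
```

```bash
python3 -m creep '[[[0,3.5,20],[0,0,0]],[[0,0,22],[0,0,0]],[[0,0,8],[0,0,0]],[[0,0,6],[0,0,0]],[[0,0,4],[0,0,0]],[[0,0,0],[0,0,0]]]'
python3 -m creep '[[[0,-0.5,1.5],[0,0,0]],[[0,0,0],[0,0,0]],[[0,0,0],[0,0,0]],[[0,0,-30],[0,0,0]],[[55,0,0],[0,0,0]],[[0,0,0],[0,0,0]]]' 42
python3 -m creep '[[[0,0,0],[0,0,0]],[[0,0,0],[0,0,0]],[[0,0,0],[0,0,0]],[[0,0,14],[0,0,0]],[[0,0,14],[0,0,0]],[[0,0,0],[0,0,0]]]' 0
python3 -c "
from h import *
go(608,-94,26,86.5); w=cam('wrist');print(seg(w,(281,345),50,(60,60,30),(90,255,255),(.03,.06)))"
```

```text
clock: 26.9
eef_pos: [0.6114, -0.0544, 0.0269]
tool_rot: [0.728, 0.685, 0.0, 0.0]
ft_force: [0.7, -0.2, -1.5]
grip_width: 0.0246
grasp_force: 61.8
clock: 27.65
eef_pos: [0.6144, 0.0037, 0.0556]
tool_rot: [0.727, 0.687, 0.001, 0.0]
ft_force: [0.0, -0.2, -0.3]
grip_width: 0.0418
grasp_force: 0.0
clock: 28.4
eef_pos: [0.6118, 0.0004, 0.0244]
tool_rot: [0.728, 0.685, -0.002, -0.002]
ft_force: [-0.4, 0.4, -0.0]
grip_width: 0.0004
grasp_force: 0.0
shift [-94.5   2.   -1.6] n 2 [-47.2   1.   -0.8] | turn -0.0 n 1 -0.0 | psi 86.5 t 28.4
{'c': array([609.6, -38.1]), 's': array([ 5.7, 16.3]), 'yaw': 86.2, 'n': 266, 'z': 37.2}
```

```bash
python3 -m creep '[[[-15,0,0],[0,0,0]],[[-15,0,0],[0,0,0]],[[-15,0,0],[0,0,0]],[[-15,0,0],[0,0,0]],[[-15,0,0],[0,0,0]],[[-9,0,0],[0,0,0]],[[-8,0,0],[0,0,0]],[[0,0,0],[0,0,0]]]'
python3 -m creep '[[[50,0,0],[0,0,0]],[[0,0,-60],[0,0,0]],[[0,0,-60],[0,0,0]],[[0,0,0],[0,0,0]]]' 40
python3 - <<'E'
from h import *
w=cam("wrist"); cv2.imwrite("pics/w5.png",w["image"]); cl=cloud(w); h=cv2.cvtColor(w["image"],cv2.COLOR_BGR2HSV)
for n,q in (("mouth","tube_mouth"),): 
    for a in vision.place_of(w,q)[:1]: print(a["score"],atz(w,a["position"],.012)*1000)
go(488,-246.5,130,177)
E
```

```text
clock: 29.45
eef_pos: [0.6081, -0.0924, 0.0269]
tool_rot: [0.729, 0.685, -0.001, 0.001]
ft_force: [-0.9, 0.6, 0.9]
grip_width: 0.0
grasp_force: 0.0
clock: 29.95
eef_pos: [0.6152, -0.0417, 0.1533]
tool_rot: [0.728, 0.685, 0.004, 0.005]
ft_force: [-0.1, -0.3, -0.5]
grip_width: 0.0399
grasp_force: 0.0
0.7 [ 607.89508442 -107.41430373   12.        ]
shift [-212.  -110.8   17.6] n 5 [-42.4 -22.2   3.5] | turn -1.579 n 9 -0.175 | psi 86.5 t 30.05
```

View pics/w5.png

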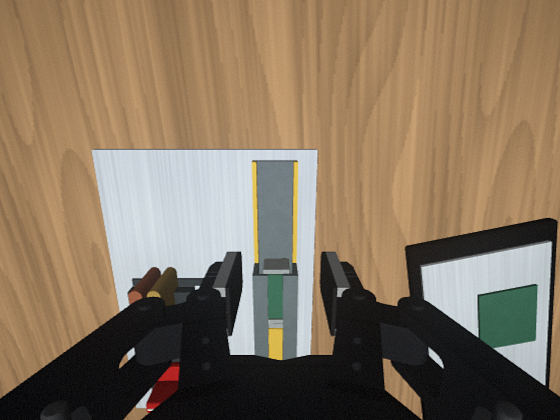

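Green is in the tube at (275,297) with yellow behind it at (275,340); the rear steel end is at about the mouth (275,265). I'll measure whether it protrudes.

```bash
python3 - <<'E'
from h import *
w=cam("wrist"); c=cloud(w).reshape(-1,3)*1000
ax=np.array([.061,.998]); n=np.array([.998,-.061]); d=c[:,:2]-[608,-104]
a=d@ax; l=d@n
def f(m,k): q=a[m]; print(k,len(q),np.round(np.percentile(q,[95,99,100]),1) if len(q) else "")
f((abs(l)<10)&(c[:,2]>34)&(c[:,2]<41),"cell top rear")
f((abs(l)>13)&(abs(l)<21)&(c[:,2]>43)&(c[:,2]<49),"tube front")
E
```

```text
cell top rear 1344 [-1.4  0.4  1. ]
tube front 1275 [-3.9 -1.3 -0.5]
```

The rear end is only about 1.5 mm from flush, well within the allowance. On to the knob.

```bash
python3 -m creep '[[[-42.4,-22.2,2],[0,0,0]],[[-42.4,-22.2,2],[0,0,0]],[[-42.4,-22.2,2],[0,0,0]],[[-42.4,-22.2,2],[0,0,0]],[[-42.4,-22.2,2],[0,0,0]]]' 35
python3 -m creep '[[[0,0,0],[0,0,-0.175]],[[0,0,0],[0,0,-0.175]],[[0,0,0],[0,0,-0.175]],[[0,0,0],[0,0,-0.175]],[[0,0,0],[0,0,-0.175]],[[0,0,0],[0,0,-0.175]],[[0,0,0],[0,0,-0.175]],[[0,0,0],[0,0,-0.175]],[[0,0,0],[0,0,-0.175]],[[0,0,0],[0,0,0]]]'
python3 - <<'E'
from h import *
st(); p=cam("wrist"); cv2.imwrite("pics/w6.png",p["image"])
a=vision.place_of(p,"knob_grip")[:1]; print([(x["score"],x["position"],atz(p,x["position"],.045)*1000) for x in a])
for x in a:
    s=seg(p,x["position"],70,(0,130,60),(8,255,255),(.044,.06)); print(s)
    if s: go(*s["c"],29,s["yaw"]+180)
E
```

```text
clock: 30.72
eef_pos: [0.4849, -0.2469, 0.1344]
tool_rot: [0.728, 0.685, -0.001, -0.002]
ft_force: [0.9, -1.1, 0.4]
grip_width: 0.0348
grasp_force: 0.0
clock: 31.98
eef_pos: [0.486, -0.2457, 0.1347]
tool_rot: [0.03, 1.0, 0.001, -0.002]
ft_force: [-0.1, 0.2, 0.7]
grip_width: 0.0351
grasp_force: 0.0
t 31.98 p [ 486.  -245.7  134.7] R [[-0.998, 0.059, -0.004], [0.059, 0.998, 0.002], [0.004, 0.001, -1.0]] j [-0.47  0.39 -0.04  1.14 -0.   -0.41] f [-0.1  0.2  0.7] w 35.1 g 0.0
[(0.6, [276.3, 218.4], array([ 488.85856922, -249.24394999,   45.        ]))]
{'c': array([ 487.5, -248.3]), 's': array([13.6, 47.5]), 'yaw': -3.1, 'n': 930, 'z': 51.2}
shift [ -1.4  -2.4 106.5] n 2 [-0.7 -1.2 53.2] | turn -0.005 n 1 -0.005 | psi 176.6 t 32.08
```

View pics/w6.png

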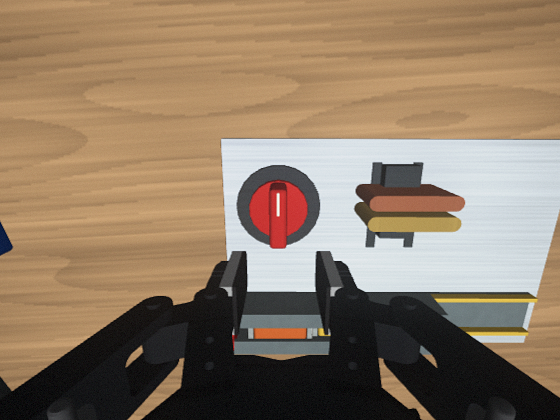

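The knob bar is at (278,215), heading about -3°, and the lips are at (410,205) with the gap still nearly closed.

```bash
python3 -m creep '[[[-1.5,-2,45],[0,0,0]],[[0,0,40],[0,0,0]],[[0,0,19],[0,0,0]],[[0,0,0],[0,0,0]]]'
python3 -m creep '[[[0,0,0],[0,0,0]],[[0,0,0],[0,0,0]],[[0,0,0],[0,0,0]],[[0,0,0],[0,0,0]],[[0,0,0],[0,0,0]]]' 8
python3 -c "
from h import *
st()"
```

```text
clock: 32.58
eef_pos: [0.4869, -0.2474, 0.0307]
tool_rot: [0.029, 1.0, 0.001, -0.002]
ft_force: [-0.0, 0.7, -0.1]
grip_width: 0.0352
grasp_force: 0.0
clock: 33.2
eef_pos: [0.4896, -0.2484, 0.034]
tool_rot: [0.028, 1.0, -0.0, 0.001]
ft_force: [0.3, 2.2, 5.5]
grip_width: 0.0124
grasp_force: 61.0
t 33.2 p [ 489.6 -248.4   34. ] R [[-0.998, 0.057, 0.002], [0.057, 0.998, -0.001], [-0.002, -0.0, -1.0]] j [-0.47  0.5  -0.17  0.9   0.   -0.41] f [0.3 2.2 5.5] w 12.4 g 61.0
```

```bash
python3 -m creep '[[[0,0,0],[0,0,0.14]],[[0,0,0],[0,0,0.14]],[[0,0,0],[0,0,0.14]],[[0,0,0],[0,0,0.14]],[[0,0,0],[0,0,0.14]],[[0,0,0],[0,0,0]]]'
python3 -m creep '[[[0,0,0],[0,0,0]],[[0,0,0],[0,0,0]],[[0,0,-50],[0,0,0]],[[0,0,-50],[0,0,0]],[[0,0,-20],[0,0,0]],[[0,0,0],[0,0,0]]]' 35
python3 - <<'E'
from h import *
st(); p=cam("wrist"); I=p["image"]; cv2.imwrite("pics/w7.png",I)
for q,z in (("knob_grip",.045),("jaw_face",.056),("anvil_face",.056),("gap_mouth",.056)):
    print(q,[(round(a["score"],2),np.round(a["position"]),np.round(atz(p,a["position"],z)*1000,1)) for a in vision.place_of(p,q)[:1]])
E
```

```text
clock: 33.95
eef_pos: [0.4892, -0.2493, 0.034]
tool_rot: [0.37, 0.929, -0.001, 0.001]
ft_force: [-2.3, -0.2, 5.0]
grip_width: 0.0128
grasp_force: 61.1
clock: 34.7
eef_pos: [0.4902, -0.2489, 0.1547]
tool_rot: [0.369, 0.929, -0.0, 0.002]
ft_force: [0.6, -0.0, -1.5]
grip_width: 0.0352
grasp_force: 0.0
t 34.7 p [ 490.2 -248.9  154.7] R [[-0.727, 0.686, 0.004], [0.686, 0.727, -0.002], [-0.004, 0.001, -1.0]] j [-0.47  0.38 -0.01  1.18 -0.    0.29] f [ 0.6 -0.  -1.5] w 35.2 g 0.0
knob_grip [(0.72, array([278., 205.]), array([ 487.3, -248.8,   45. ]))]
jaw_face [(0.81, array([383., 123.]), array([ 493.4, -144.5,   56. ]))]
anvil_face [(0.62, array([381., 113.]), array([ 486.4, -141.4,   56. ]))]
gap_mouth [(0.71, array([423.,  92.]), array([ 495.9, -109.5,   56. ]))]
```

View pics/w7.png

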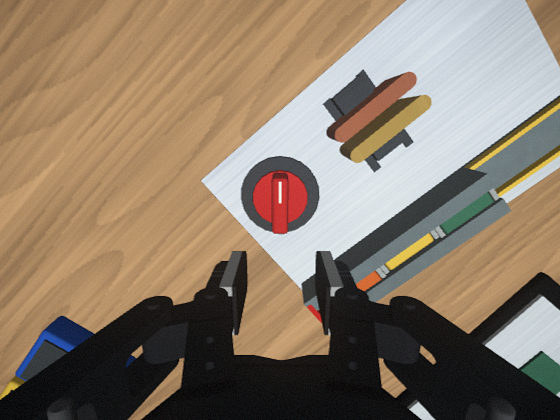

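The knob is one click on (its bar is aligned with the turned tool). All three cells show in the slot in a line. Next I'll measure the gap profile.

```bash
cat >> h.py <<'E'
def gap(p):
    c=cloud(p).reshape(-1,3)*1000; n=np.array([.998,-.060]); ax=np.array([.060,.998]); d=c[:,:2]-[490,-142]
    l=d@n; a=d@ax; m=(abs(l)<25)&(abs(a)<55)&(c[:,2]>53)&(c[:,2]<60); a=a[m]; l=l[m]; print("along",np.round(np.percentile(a,[0,1,99,100]),1),len(a))
    k=abs(a)<25; h,_=np.histogram(l[k],bins=np.arange(-25,26,1)); print("across",dict(zip(range(-25,25),h.tolist())))
    # brass/copper by hue
    hs=cv2.cvtColor(p["image"],cv2.COLOR_BGR2HSV).reshape(-1,3)[m][k]; ll=l[k]
    for nm,lo,hi in (("copper",0,13),("brass",16,32)):
        q=ll[(hs[:,0]>=lo)&(hs[:,0]<=hi)]; print(nm,len(q),np.round(np.percentile(q,[1,5,50,95,99]),1) if len(q) else "")
E
python3 - <<'E'
from h import *
gap(cam("wrist")); print("top");gap(cam("top"))
go(430,-142,200,177)
E
```

```text
along [-37.3 -35.8  33.1  34.8] 3215
across {-25: 0, -24: 0, -23: 0, -22: 0, -21: 0, -20: 0, -19: 0, -18: 0, -17: 30, -16: 106, -15: 96, -14: 95, -13: 101, -12: 87, -11: 98, -10: 104, -9: 89, -8: 101, -7: 83, -6: 93, -5: 91, -4: 9, -3: 0, -2: 0, -1: 0, 0: 0, 1: 0, 2: 0, 3: 0, 4: 110, 5: 94, 6: 90, 7: 91, 8: 91, 9: 92, 10: 89, 11: 88, 12: 85, 13: 92, 14: 85, 15: 94, 16: 43, 17: 0, 18: 0, 19: 0, 20: 0, 21: 0, 22: 0, 23: 0, 24: 0}
copper 1183 [-16.1 -15.8 -10.2  -4.6  -4.1]
brass 1144 [ 4.3  4.5 10.1 15.8 16.4]
top
along [-34.9 -34.   34.3  35.7] 228
across {-25: 0, -24: 0, -23: 0, -22: 0, -21: 0, -20: 0, -19: 0, -18: 4, -17: 7, -16: 4, -15: 10, -14: 5, -13: 10, -12: 6, -11: 10, -10: 3, -9: 6, -8: 10, -7: 4, -6: 2, -5: 0, -4: 0, -3: 0, -2: 0, -1: 0, 0: 0, 1: 0, 2: 1, 3: 4, 4: 10, 5: 4, 6: 9, 7: 7, 8: 7, 9: 7, 10: 6, 11: 8, 12: 5, 13: 9, 14: 7, 15: 0, 16: 0, 17: 0, 18: 0, 19: 0, 20: 0, 21: 0, 22: 0, 23: 0, 24: 0}
copper 81 [-17.6 -17.  -11.9  -6.6  -5.9]
brass 84 [ 3.3  3.9  9.  14.1 14.6]
shift [115.1  37.1 -48.2] n 3 [ 38.4  12.4 -16.1] | turn -0.704 n 4 -0.176 | psi 136.6 t 35.05
```

Measured gap is 8.3 mm (−4.1 to +4.2), centred on the line through (490,−142), so this should be the right click. I'll try the feeler now.

```bash
python3 -m creep '[[[0,0,0],[0,0,-0.176]],[[0,0,0],[0,0,-0.176]],[[0,0,0],[0,0,-0.176]],[[0,0,0],[0,0,-0.176]],[[0,0,0],[0,0,-0.176]],[[0,0,0],[0,0,0]]]' 55
python3 - <<'E'
from h import *
t=cam("top"); s=seg(t,(146,200),35,A,B,(.030,.06)); print(s,seg(t,(149,205),50,(105,120,60),(125,255,255),(-.01,.02)))
go(500,400,150,s["yaw"]+180)
E
```

```text
clock: 35.8
eef_pos: [0.4886, -0.2482, 0.1522]
tool_rot: [-0.061, 0.998, 0.0, -0.001]
ft_force: [-0.0, -0.4, 0.1]
grip_width: 0.0547
grasp_force: 0.0
{'c': array([534.8, 404.5]), 's': array([ 25.9, 120.8]), 'yaw': 7.2, 'n': 373, 'z': 49.3} {'c': array([519.9, 404.1]), 's': array([ 80.7, 188. ]), 'yaw': 7.6, 'n': 1608, 'z': 3.1}
shift [-89.  642.2   2.6] n 12 [-7.4 53.5  0.2] | turn -0.005 n 1 -0.005 | psi -173.1 t 35.85
```

```bash
python3 -m creep '[[[-7.4,53.5,0],[0,0,0]],[[-7.4,53.5,0],[0,0,0]],[[-7.4,53.5,0],[0,0,0]],[[-7.4,53.5,0],[0,0,0]],[[-7.4,53.5,0],[0,0,0]],[[-7.4,53.5,0],[0,0,0]],[[-7.4,53.5,0],[0,0,0]],[[-7.4,53.5,0],[0,0,0]],[[-7.4,53.5,0],[0,0,0]],[[-7.4,53.5,0],[0,0,0]],[[-7.4,53.5,0],[0,0,0]],[[-7.4,53.5,0],[0,0,0]]]'
python3 -m creep '[[[0,0,0],[0,0,0]],[[0,0,0],[0,0,0]]]'
python3 - <<'E'
from h import *
st(); p=cam("wrist"); cv2.imwrite("pics/w8.png",p["image"])
for q in ("feeler","feeler_tip"):
    print(q,[(round(a["score"],2),np.round(a["position"]),np.round(atz(p,a["position"],.004 if q=="feeler" else .031)*1000,1)) for a in vision.place_of(p,q)[:1]])
s=seg(p,(281,215),110,A,B,(.030,.06)); print(s); h=seg(p,(281,215),110,A,B,(.0505,.06)); print(h)
go(*h["c"],24,h["yaw"]+180)
E
```

```text
clock: 37.35
eef_pos: [0.4979, 0.4015, 0.1526]
tool_rot: [-0.06, 0.998, -0.0, -0.0]
ft_force: [2.3, 0.4, -0.1]
grip_width: 0.0549
grasp_force: 0.0
clock: 37.6
eef_pos: [0.4977, 0.3993, 0.1522]
tool_rot: [-0.061, 0.998, -0.001, -0.001]
ft_force: [-0.1, -0.4, -0.1]
grip_width: 0.0552
grasp_force: 0.0
t 37.6 p [497.7 399.3 152.2] R [[-0.993, -0.122, -0.001], [-0.122, 0.993, -0.001], [0.001, -0.001, -1.0]] j [ 0.68  0.56  0.27  1.29 -0.    0.55] f [-0.1 -0.4 -0.1] w 55.2 g 0.0
feeler [(0.59, array([281., 201.]), array([502.1, 400. ,   4. ]))]
feeler_tip [(0.77, array([281., 298.]), array([592.5, 411.3,  31. ]))]
{'c': array([535.3, 403.9]), 's': array([ 23.8, 119.8]), 'yaw': 6.8, 'n': 2196, 'z': 53.0}
{'c': array([500.3, 399.9]), 's': array([23.7, 48.8]), 'yaw': 6.2, 'n': 1600, 'z': 53.4}
shift [ -2.2   1.4 129. ] n 3 [-0.7  0.5 43. ] | turn 0.013 n 1 0.013 | psi -173.1 t 37.75
```

View pics/w8.png

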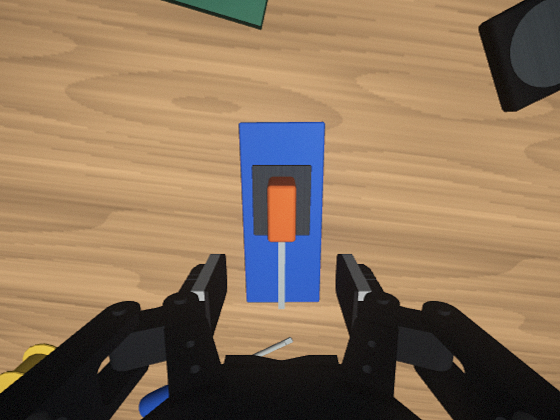

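The feeler is centred under the tool (handle at (281,210), blade straight down the image). The screwdriver at (275,348) is clear of the fingers.

```bash
python3 -m creep '[[[-2.2,1.2,45],[0,0,0]],[[0,0,45],[0,0,0]],[[0,0,25],[0,0,0]],[[0,0,12],[0,0,0]],[[0,0,0],[0,0,0]]]'
python3 -m creep '[[[0,0,0],[0,0,0]],[[0,0,0],[0,0,0]],[[0,0,0],[0,0,0]],[[0,0,0],[0,0,0]]]' 14
python3 -c "
from h import *
st()"
python3 -m creep '[[[0,0,-20],[0,0,0]],[[0,0,-40],[0,0,0]],[[0,0,-40],[0,0,0]],[[0,0,0],[0,0,0]]]'
python3 -c "
from h import *
st();go(497,-40,125,86.6)"
```

```text
clock: 38.38
eef_pos: [0.5002, 0.4003, 0.0258]
tool_rot: [-0.061, 0.998, -0.0, -0.0]
ft_force: [0.6, -0.1, 0.0]
grip_width: 0.0546
grasp_force: 0.0
clock: 38.88
eef_pos: [0.5014, 0.402, 0.0279]
tool_rot: [-0.062, 0.998, 0.001, 0.002]
ft_force: [0.2, -1.1, 7.1]
grip_width: 0.023
grasp_force: 60.9
t 38.88 p [501.4 402.   27.9] R [[-0.992, -0.123, 0.003], [-0.123, 0.992, 0.002], [-0.003, 0.001, -1.0]] j [ 0.68  0.66  0.11  1.02 -0.    0.55] f [ 0.2 -1.1  7.1] w 23.0 g 60.9
clock: 39.38
eef_pos: [0.5022, 0.4031, 0.1302]
tool_rot: [-0.062, 0.998, 0.002, 0.003]
ft_force: [1.3, 0.4, -2.9]
grip_width: 0.0232
grasp_force: 59.9
t 39.38 p [502.2 403.1 130.2] R [[-0.992, -0.123, 0.006], [-0.123, 0.992, 0.005], [-0.007, 0.005, -1.0]] j [0.68 0.57 0.24 1.23 0.   0.55] f [ 1.3  0.4 -2.9] w 23.2 g 59.9
shift [  59.7 -439.1    2.8] n 8 [  7.5 -54.9   0.3] | turn 1.753 n 10 0.175 | psi -172.9 t 39.38
```

```bash
python3 -m creep '[[[7.5,-50,0],[0,0,0]],[[7.5,-50,0],[0,0,0]],[[7.5,-50,0],[0,0,0]],[[7.5,-50,0],[0,0,0]],[[7.5,-50,0],[0,0,0]],[[7.5,-50,0],[0,0,0]],[[7,-50,0],[0,0,0]],[[0,-40,0],[0,0,0]]]'
python3 -m creep '[[[0,0,0],[0,0,0.175]],[[0,0,0],[0,0,0.175]],[[0,0,0],[0,0,0.175]],[[0,0,0],[0,0,0.175]],[[0,0,0],[0,0,0.175]],[[0,0,0],[0,0,0.175]],[[0,0,0],[0,0,0.175]],[[0,0,0],[0,0,0.175]],[[0,0,0],[0,0,0.175]],[[0,0,0],[0,0,0.175]],[[0,0,0],[0,0,0]]]'
python3 -c "
from h import *
st();go(498.6,2.3,70,86.6)"
```

```text
clock: 40.38
eef_pos: [0.4947, 0.006, 0.1245]
tool_rot: [-0.061, 0.998, 0.0, -0.001]
ft_force: [0.7, 0.9, -1.1]
grip_width: 0.0231
grasp_force: 60.0
clock: 41.75
eef_pos: [0.4954, 0.0079, 0.1246]
tool_rot: [0.726, 0.688, -0.001, -0.001]
ft_force: [0.1, 1.1, -1.7]
grip_width: 0.0229
grasp_force: 60.1
t 41.75 p [495.4   7.9 124.6] R [[0.054, 0.999, -0.002], [0.999, -0.054, 0.0], [-0.0, -0.002, -1.0]] j [ 0.02  0.31 -0.19  1.07  0.    1.64] f [ 0.1  1.1 -1.7] w 22.9 g 60.1
shift [-5.4  3.6 54.6] n 1 [-5.4  3.6 54.6] | turn 0.006 n 1 0.006 | psi 86.9 t 41.75
```

```bash
python3 -m creep '[[[0,3.5,40],[0,0,0.006]],[[0,0,30],[0,0,0]],[[0,0,13],[0,0,0]],[[0,0,0],[0,0,0]],[[0,0,0],[0,0,0]]]'
cat >> h.py <<'E'
def blade(p):
    c=cloud(p).reshape(-1,3)*1000; n=np.array([.998,-.060]); ax=np.array([.060,.998]); d=c[:,:2]-[490,-142]
    l=d@n; a=d@ax; hs=cv2.cvtColor(p["image"],cv2.COLOR_BGR2HSV).reshape(-1,3)
    zt=bot.get_obs()["eef_pos"][2]*1000-24+42
    m=(abs(l)<30)&(a>20)&(abs(c[:,2]-zt)<5)&(hs[:,1]<70)
    for a0 in np.arange(30,130,15):
        q=l[m&(a>a0)&(a<a0+15)]
        if len(q)>5: print("blade a",a0,len(q),np.round([q.min(),np.median(q),q.max()],1))
E
python3 - <<'E'
from h import *
st(); p=cam("wrist"); cv2.imwrite("pics/w9.png",p["image"]); gap(p); blade(p)
E
```

```text
clock: 42.38
eef_pos: [0.501, 0.0076, 0.0439]
tool_rot: [0.728, 0.685, 0.001, 0.001]
ft_force: [-0.3, -0.1, -1.3]
grip_width: 0.0231
grasp_force: 60.1
t 42.38 p [501.    7.6  43.9] R [[0.061, 0.998, 0.002], [0.998, -0.061, 0.0], [0.0, 0.002, -1.0]] j [ 0.02  0.41 -0.29  0.87 -0.    1.65] f [-0.3 -0.1 -1.3] w 23.1 g 60.1Traceback (most recent call last):
  File "<stdin>", line 2, in <module>
  File "h.py", line 39, in gap
    l=d@n; a=d@ax; m=(abs(l)<25)&(abs(a)<55)&(c[:,2]>53)&(c[:,2]<60); a=a[m]; l=l[m]; print("along",np.round(np.percentile(a,[0,1,99,100]),1),len(a))
                                                                                                             ~~~~~~~~~~~~~^^^^^^^^^^^^^^^^
    return _quantile_unchecked(
        a, q, axis, out, overwrite_input, method, keepdims, weights)
    return _ureduce(a,
                    func=_quantile_ureduce_func,
    ...<5 lines>...
                    overwrite_input=overwrite_input,
                    method=method)
    r = func(a, **kwargs)
    result = _quantile(arr,
                       quantiles=q,
    ...<2 lines>...
                       out=out,
                       weights=wgt)
    slices_having_nans = np.isnan(arr[-1, ...])
                                  ~~~^^^^^^^^^
IndexError: index -1 is out of bounds for axis 0 with size 0
```

View pics/w9.png

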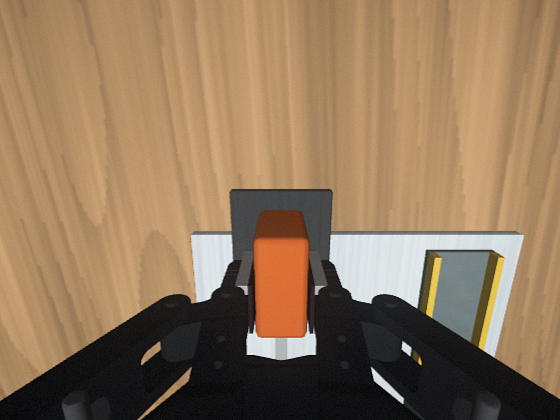

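The view shows the held feeler but the hand hides the blade. I'll fly past the gap at the same heading so the camera sees gap and handle together.

```bash
python3 -m creep '[[[0,0,-55],[0,0,0]],[[0,0,-55],[0,0,0]],[[-50,0,0],[0,0,0]],[[-50,0,0],[0,0,0]],[[-50,0,0],[0,0,0]],[[-50,0,0],[0,0,0]],[[-50,0,0],[0,0,0]],[[0,0,0],[0,0,0]],[[0,0,0],[0,0,0]]]'
python3 - <<'E'
from h import *
st(); p=cam("wrist"); cv2.imwrite("pics/w10.png",p["image"]); gap(p)
c=cloud(p).reshape(-1,3)*1000; o=bot.get_obs(); r=R.from_quat(o["tool_rot"]).as_matrix()
t=(c-np.array(o["eef_pos"])*1000)@r   # tool coords
h=cv2.cvtColor(p["image"],cv2.COLOR_BGR2HSV).reshape(-1,3)
m=(h[:,0]<14)&(h[:,1]>150)&(abs(t[:,2]+26)<5)&(abs(t[:,0])<40); q=t[m]
print("handle y",len(q),np.percentile(q[:,1],[1,50,99]).round(1), "rect",cv2.minAreaRect(q[:,:2].astype(np.float32)))
for nm,lo,hi in (("copper",0,13),("brass",16,32)):
    m=(h[:,0]>=lo)&(h[:,0]<=hi)&(c[:,2]>53)&(c[:,2]<60)&(t[:,0]>50); q=t[m]; print(nm,len(q))
    for x0 in range(60,200,15):
        k=q[(q[:,0]>=x0)&(q[:,0]<x0+15)]
        if len(k)>20: print(x0,np.percentile(k[:,1],[1,99]).round(1))
E
```

```text
clock: 43.55
eef_pos: [0.4845, -0.2419, 0.1536]
tool_rot: [0.729, 0.685, 0.0, 0.0]
ft_force: [-0.3, -0.0, -1.6]
grip_width: 0.0232
grasp_force: 60.2
t 43.55 p [ 484.5 -241.9  153.6] R [[0.062, 0.998, 0.001], [0.998, -0.062, 0.0], [0.0, 0.001, -1.0]] j [-0.46  0.37 -0.03  1.18  0.    1.17] f [-0.3 -0.  -1.6] w 23.2 g 60.2
along [-37.  -35.5  33.6  35. ] 3373
across {-25: 0, -24: 0, -23: 0, -22: 0, -21: 0, -20: 0, -19: 0, -18: 0, -17: 18, -16: 106, -15: 99, -14: 99, -13: 107, -12: 97, -11: 101, -10: 101, -9: 99, -8: 99, -7: 104, -6: 110, -5: 78, -4: 0, -3: 0, -2: 0, -1: 0, 0: 0, 1: 0, 2: 0, 3: 0, 4: 99, 5: 82, 6: 74, 7: 143, 8: 79, 9: 98, 10: 116, 11: 83, 12: 110, 13: 105, 14: 97, 15: 100, 16: 31, 17: 0, 18: 0, 19: 0, 20: 0, 21: 0, 22: 0, 23: 0, 24: 0}
copper 1218 [-16.  -15.6 -10.1  -4.7  -4.3]
brass 1217 [ 4.2  5.  10.2 15.7 16.2]
handle y 5470 [-11.3   0.3  11.7] rect ((0.7480201721191406, 0.15222454071044922), (50.092716217041016, 24.422412872314453), 1.2123302221298218)
copper 1683
60 [-16.8  -5.5]
75 [-16.7  -5.3]
90 [-16.8  -5.2]
105 [-16.7  -5.1]
120 [-16.3  -5. ]
brass 1686
60 [ 3.6 15. ]
75 [ 3.6 15.5]
90 [ 3.6 15.3]
105 [ 4.2 15.2]
120 [ 4.2 15.5]
```

```bash
python3 - <<'E'
from h import *
p=cam("wrist"); c=cloud(p).reshape(-1,3)*1000; o=bot.get_obs(); r=R.from_quat(o["tool_rot"]).as_matrix()
t=(c-np.array(o["eef_pos"])*1000)@r; h=cv2.cvtColor(p["image"],cv2.COLOR_BGR2HSV).reshape(-1,3)
def fit(m0,nm,rng,sides):
    for s in sides:
        X=[];Y=[]
        for x0 in range(*rng,6):
            k=t[m0&(t[:,0]>=x0)&(t[:,0]<x0+6),1]
            if len(k)>15: X.append(x0+3);Y.append(np.percentile(k,s))
        f=np.polyfit(X,Y,1); print(nm,s,"slope deg",np.degrees(f[0]).round(2),"y@mid",np.polyval(f,np.mean(X)).round(2),"x",np.mean(X))
fit((h[:,0]<14)&(h[:,1]>150)&(abs(t[:,2]+26)<4),"handle",(-20,22),(2,98))
z=(c[:,2]>53)&(c[:,2]<60)
fit(z&(h[:,0]<14),"copper",(65,130),(98,)); fit(z&(h[:,0]>=16)&(h[:,0]<33),"brass",(65,130),(2,))
w=cloud(p)
fit((h[:,1]<60)&(abs(t[:,2]+18)<4)&(h[:,2]>90),"blade",(-95,-20),(50,)) if ((h[:,1]<60)&(abs(t[:,2]+18)<4)&(t[:,0]<-25)).sum()>100 else None
st()
E
```

```text
handle 2 slope deg -0.08 y@mid -11.07 x 1.0
handle 98 slope deg -0.09 y@mid 11.42 x 1.0
copper 98 slope deg 0.48 y@mid -5.35 x 98.0
brass 2 slope deg -0.07 y@mid 4.1 x 98.0
blade 50 slope deg -2.26 y@mid 0.07 x -38.0
t 43.65 p [ 484.6 -240.9  153.3] R [[0.06, 0.998, 0.0], [0.998, -0.06, 0.0], [0.0, 0.0, -1.0]] j [-0.46  0.37 -0.03  1.18  0.    1.17] f [ 0.1 -0.5 -1.3] w 23.1 g 60.2
```

Handle is aligned with the tool (−0.08°), and the gap centre sits 0.8 mm to −y in the tool frame. Going back to the mouth.

```bash
python3 -m creep '[[[50,-0.8,0],[0,0,0]],[[50,0,0],[0,0,0]],[[50,0,0],[0,0,0]],[[50,0,0],[0,0,0]],[[50,0,0],[0,0,0]],[[0,0,40],[0,0,0]],[[0,0,40],[0,0,0]],[[0,0,30],[0,0,0]],[[0,0,0],[0,0,0]],[[0,0,0],[0,0,0]]]'
python3 -c "
from h import *
st();go(498.7,7.6,40,86.6)"
```

```text
clock: 44.9
eef_pos: [0.5, 0.0084, 0.0442]
tool_rot: [0.728, 0.685, 0.001, 0.001]
ft_force: [1.1, -0.7, -1.4]
grip_width: 0.0226
grasp_force: 60.0
t 44.9 p [500.    8.4  44.2] R [[0.061, 0.998, 0.002], [0.998, -0.061, 0.0], [0.0, 0.002, -1.0]] j [ 0.02  0.4  -0.29  0.87  0.    1.65] f [ 1.1 -0.7 -1.4] w 22.6 g 60.0
shift [-0.8 -1.3  4.2] n 1 [-0.8 -1.3  4.2] | turn -0.001 n 1 -0.001 | psi 86.5 t 44.9
```

```bash
python3 -m creep '[[[0,-1.2,4],[0,0,0]],[[0,0,0],[0,0,0]],[[0,0,0],[0,0,0]]]'
python3 -m creep '[[[0,0,0],[0,0,0]]]'
python3 -c "
from h import *
go(498.7,7.6,40,86.6)"
```

```text
clock: 45.28
eef_pos: [0.4983, 0.0076, 0.0395]
tool_rot: [0.729, 0.685, 0.0, 0.0]
ft_force: [-0.8, 0.1, -2.4]
grip_width: 0.0233
grasp_force: 60.0
clock: 45.4
eef_pos: [0.4982, 0.0076, 0.0392]
tool_rot: [0.729, 0.685, 0.0, 0.0]
ft_force: [1.1, 0.7, -1.2]
grip_width: 0.023
grasp_force: 60.0
shift [ 0.   0.5 -0.8] n 1 [ 0.   0.5 -0.8] | turn -0.003 n 1 -0.003 | psi 86.4 t 45.4
```

```bash
python3 -m creep '[[[-8,0.4,0],[0,0,0]],[[-7,0,0],[0,0,0]],[[-3,0,0],[0,0,0]],[[-3,0,0],[0,0,0]],[[-3,0,0],[0,0,0]],[[0,0,0],[0,0,0]]]'
python3 -m creep '[[[-2,0,0],[0,0,0]],[[-2,0,0],[0,0,0]],[[-2,0,0],[0,0,0]],[[0,0,0],[0,0,0]]]'
python3 -c "
from h import *
st();go(498.7-.06*30,7.6-30,40,86.6)"
```

```text
clock: 46.15
eef_pos: [0.4968, -0.0164, 0.0389]
tool_rot: [0.729, 0.685, -0.0, -0.0]
ft_force: [-0.3, -0.3, -1.4]
grip_width: 0.0229
grasp_force: 60.0
clock: 46.65
eef_pos: [0.4965, -0.0224, 0.0389]
tool_rot: [0.729, 0.685, 0.0, -0.0]
ft_force: [-0.3, -1.0, -2.1]
grip_width: 0.023
grasp_force: 60.1
t 46.65 p [496.5 -22.4  38.9] R [[0.062, 0.998, -0.0], [0.998, -0.062, 0.0], [0.0, -0.0, -1.0]] j [-0.05  0.41 -0.3   0.86  0.    1.59] f [-0.3 -1.  -2.1] w 23.0 g 60.1
shift [ 0.   0.4 -1.1] n 1 [ 0.   0.4 -1.1] | turn -0.003 n 1 -0.003 | psi 86.4 t 46.65
```

```bash
python3 -m creep '[[[-3,0.2,0],[0,0,0]],[[-3,0,0],[0,0,0]],[[-3,0,0],[0,0,0]],[[-3,0,0],[0,0,0]],[[0,0,0],[0,0,0]]]'
python3 -m creep '[[[-3,0,0],[0,0,0]],[[-3,0,0],[0,0,0]],[[-3,0,0],[0,0,0]],[[-3,0,0],[0,0,0]],[[0,0,0],[0,0,0]]]'
python3 -c "
from h import *
st();go(498.7-.06*54,7.6-54,40,86.6)"
```

```text
clock: 47.28
eef_pos: [0.4959, -0.0345, 0.0389]
tool_rot: [0.729, 0.685, 0.0, -0.0]
ft_force: [0.1, 0.7, -1.3]
grip_width: 0.0231
grasp_force: 60.2
clock: 47.9
eef_pos: [0.4952, -0.0465, 0.0389]
tool_rot: [0.729, 0.685, 0.0, 0.0]
ft_force: [-0.7, 0.2, -1.2]
grip_width: 0.0232
grasp_force: 60.2
t 47.9 p [495.2 -46.5  38.9] R [[0.062, 0.998, 0.0], [0.998, -0.062, -0.0], [0.0, 0.0, -1.0]] j [-0.09  0.41 -0.3   0.86  0.    1.54] f [-0.7  0.2 -1.2] w 23.2 g 60.2
shift [ 0.1  0.2 -1.1] n 1 [ 0.1  0.2 -1.1] | turn -0.003 n 1 -0.003 | psi 86.4 t 47.9
```

```bash
python3 -m creep '[[[-3,0,0],[0,0,0]],[[-3,0,0],[0,0,0]],[[-3,0,0],[0,0,0]],[[-3,0,0],[0,0,0]],[[-3,0,0],[0,0,0]],[[0,0,0],[0,0,0]],[[0,0,0],[0,0,0]],[[0,0,0],[0,0,0]]]'
python3 - <<'E'
from h import *
st(); s=cam("side"); cv2.imwrite("pics/s2.png",cv2.resize(s["image"][80:300,150:400],None,fx=3,fy=2.7))
for q,z in (("feeler_tip",.042),("gap_mouth",.056),("feeler",.015)): print(q,[(round(a["score"],2),np.round(a["position"]),np.round(atz(s,a["position"],z)*1000,1)) for a in vision.place_of(s,q)[:1]])
E
```

```text
clock: 48.9
eef_pos: [0.4943, -0.0611, 0.0389]
tool_rot: [0.729, 0.685, -0.0, -0.0]
ft_force: [-0.8, -0.5, -1.0]
grip_width: 0.0228
grasp_force: 60.1
t 48.9 p [494.3 -61.1  38.9] R [[0.062, 0.998, -0.0], [0.998, -0.062, 0.0], [0.0, -0.0, -1.0]] j [-0.12  0.41 -0.3   0.86  0.    1.51] f [-0.8 -0.5 -1. ] w 22.8 g 60.1
feeler_tip [(0.34, array([140., 328.]), array([693.6, 381.7,  42. ]))]
gap_mouth [(0.64, array([297., 165.]), array([ 502. , -106.1,   56. ]))]
feeler [(0.72, array([280., 171.]), array([ 548.5, -132. ,   15. ]))]
```

View pics/s2.png

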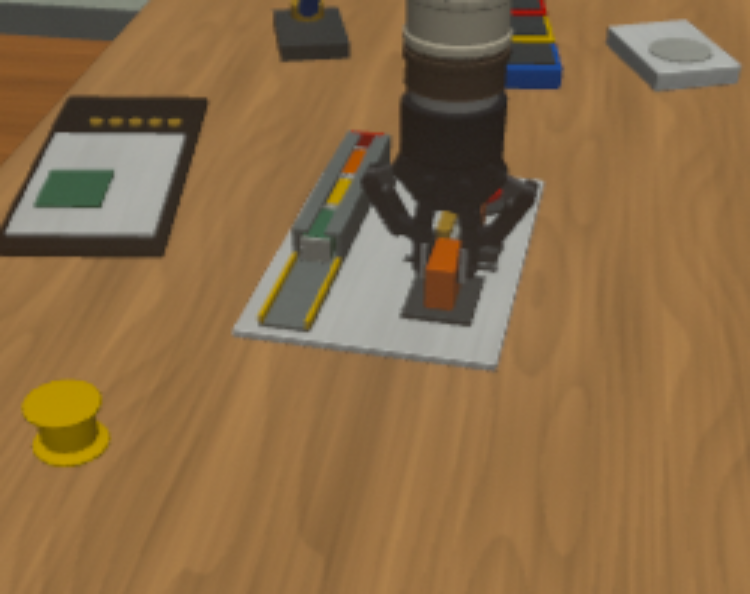

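The three cells are in the tube ((320,190) to (355,160) in the crop). The feeler, at (440,275), is held upright with its blade about 48 mm into the gap and no resistance, so this click is right. I'll withdraw it and return it to the pad.

```bash
python3 -m creep '[[[5,0,0],[0,0,0]],[[9,0,0],[0,0,0]],[[9,0,0],[0,0,0]],[[10,0,0],[0,0,0]],[[10,0,0],[0,0,0]],[[15,0,0],[0,0,0]],[[20,0,0],[0,0,0]],[[0,0,-45],[0,0,0]],[[0,0,-45],[0,0,0]],[[0,0,0],[0,0,0]]]'
python3 -m creep '[[[0,0,0],[0,0,-0.175]],[[0,0,0],[0,0,-0.175]],[[0,0,0],[0,0,-0.175]],[[0,0,0],[0,0,-0.175]],[[0,0,0],[0,0,-0.175]],[[0,0,0],[0,0,-0.175]],[[0,0,0],[0,0,-0.175]],[[0,0,0],[0,0,-0.175]],[[0,0,0],[0,0,-0.175]],[[0,0,0],[0,0,-0.175]],[[0,0,0],[0,0,0]]]'
python3 -c "
from h import *
st();go(505,401.5,128,187);t=cam('top');gap(t)"
```

```text
clock: 50.35
eef_pos: [0.5024, 0.0176, 0.1328]
tool_rot: [0.728, 0.685, 0.003, 0.003]
ft_force: [0.8, -0.2, -2.2]
grip_width: 0.0233
grasp_force: 60.4
clock: 51.72
eef_pos: [0.4982, 0.017, 0.1277]
tool_rot: [-0.058, 0.998, 0.0, -0.001]
ft_force: [0.0, 0.5, -1.8]
grip_width: 0.0231
grasp_force: 60.1
t 51.73 p [498.2  17.  127.7] R [[-0.993, -0.115, -0.002], [-0.115, 0.993, 0.0], [0.002, 0.0, -1.0]] j [ 0.03  0.31 -0.18  1.08  0.   -0.08] f [ 0.   0.5 -1.8] w 23.1 g 60.1
shift [-51.  381.1  -0.4] n 7 [-7.3 54.4 -0.1] | turn -0.007 n 1 -0.007 | psi -173.4 t 51.73
along [-35.4 -34.2  34.5  35.5] 237
across {-25: 0, -24: 0, -23: 0, -22: 0, -21: 0, -20: 0, -19: 0, -18: 6, -17: 10, -16: 3, -15: 8, -14: 5, -13: 7, -12: 6, -11: 8, -10: 10, -9: 6, -8: 12, -7: 3, -6: 2, -5: 0, -4: 0, -3: 0, -2: 0, -1: 0, 0: 0, 1: 0, 2: 0, 3: 4, 4: 11, 5: 5, 6: 10, 7: 7, 8: 6, 9: 8, 10: 4, 11: 10, 12: 6, 13: 11, 14: 5, 15: 0, 16: 0, 17: 0, 18: 0, 19: 0, 20: 0, 21: 0, 22: 0, 23: 0, 24: 0}
copper 86 [-17.5 -17.  -11.3  -6.7  -5.5]
brass 87 [ 3.1  4.1  9.  14.1 14.6]
```

```bash
python3 -m creep '[[[-7.3,54.4,0],[0,0,0]],[[-7.3,54.4,0],[0,0,0]],[[-7.3,54.4,0],[0,0,0]],[[-7.3,54.4,0],[0,0,0]],[[-7.3,54.4,0],[0,0,0]],[[-7.3,54.4,0],[0,0,0]],[[-7.3,54.4,0],[0,0,0]],[[0,0,0],[0,0,0]],[[0,0,45],[0,0,0]],[[0,0,35],[0,0,0]],[[0,0,0],[0,0,0]]]'
python3 -c "
from h import *
st();go(503,401.5,28,187)"
```

```text
clock: 53.15
eef_pos: [0.5025, 0.3977, 0.0448]
tool_rot: [-0.057, 0.998, -0.003, -0.004]
ft_force: [0.6, 0.6, -1.6]
grip_width: 0.0228
grasp_force: 60.3
t 53.15 p [502.5 397.7  44.8] R [[-0.993, -0.115, -0.007], [-0.115, 0.993, -0.006], [0.008, -0.005, -1.0]] j [ 0.67  0.65  0.14  1.07 -0.    0.55] f [ 0.6  0.6 -1.6] w 22.8 g 60.3
shift [-1.1  3.8 16.8] n 1 [-1.1  3.8 16.8] | turn -0.007 n 1 -0.007 | psi -173.4 t 53.15
```

```bash
python3 -m creep '[[[0,3,8],[0,0,0]],[[0,0,4],[0,0,0]],[[0,0,2],[0,0,0]],[[0,0,0],[0,0,0]]]'
python3 -c "
from h import *
st()"
python3 -m creep '[[[0,0,1.5],[0,0,0]],[[0,0,0],[0,0,0]]]'
```

```text
clock: 53.65
eef_pos: [0.5052, 0.404, 0.0355]
tool_rot: [-0.058, 0.998, 0.0, 0.0]
ft_force: [-0.3, -0.0, -1.3]
grip_width: 0.0229
grasp_force: 60.3
t 53.65 p [505.2 404.   35.5] R [[-0.993, -0.117, 0.001], [-0.117, 0.993, 0.001], [-0.001, 0.0, -1.0]] j [ 0.67  0.66  0.14  1.05 -0.    0.56] f [-0.3 -0.  -1.3] w 22.9 g 60.3
clock: 53.9
eef_pos: [0.505, 0.4038, 0.0334]
tool_rot: [-0.059, 0.998, -0.0, -0.0]
ft_force: [0.0, 0.4, -1.5]
grip_width: 0.0231
grasp_force: 60.3
```

```bash
python3 -m creep '[[[0,0,2],[0,0,0]],[[0,0,1.5],[0,0,0]],[[0,0,0],[0,0,0]]]'
python3 -m creep '[[[0,0,1.5],[0,0,0]],[[0,0,0],[0,0,0]]]'
```

```text
clock: 54.28
eef_pos: [0.5048, 0.4036, 0.0296]
tool_rot: [-0.059, 0.998, -0.0, -0.0]
ft_force: [-0.9, 0.0, -1.3]
grip_width: 0.023
grasp_force: 60.3
clock: 54.52
eef_pos: [0.5049, 0.4037, 0.0282]
tool_rot: [-0.059, 0.998, -0.0, -0.0]
ft_force: [0.6, 0.1, -2.2]
grip_width: 0.0232
grasp_force: 60.3
```

```bash
python3 -m creep '[[[0,0,1],[0,0,0]],[[0,0,0],[0,0,0]]]'
python3 -m creep '[[[0,0,0],[0,0,0]],[[0,0,0],[0,0,0]],[[0,0,0],[0,0,0]],[[0,0,-20],[0,0,0]],[[0,0,-40],[0,0,0]],[[0,0,-50],[0,0,0]],[[0,0,-30],[0,0,0]],[[0,0,0],[0,0,0]]]' 60
python3 - <<'E'
from h import *
st(); p=cam("wrist"); cv2.imwrite("pics/w11.png",p["image"])
print(seg(p,(281,205),110,A,B,(.0505,.06)),seg(p,(281,205),110,A,B,(.03,.06)))
t=cam("top"); print(seg(t,(149,205),50,(105,120,60),(125,255,255),(-.01,.02))); c=cloud(t).reshape(-1,3)*1000
gap(t)
E
```

```text
clock: 54.78
eef_pos: [0.505, 0.4038, 0.028]
tool_rot: [-0.059, 0.998, 0.0, 0.0]
ft_force: [-1.7, -0.9, 2.6]
grip_width: 0.0232
grasp_force: 60.9
clock: 55.78
eef_pos: [0.5067, 0.4052, 0.1711]
tool_rot: [-0.059, 0.998, 0.002, 0.003]
ft_force: [0.6, 0.7, -0.9]
grip_width: 0.0599
grasp_force: 0.0
t 55.77 p [506.7 405.2 171.1] R [[-0.993, -0.117, 0.006], [-0.117, 0.993, 0.005], [-0.006, 0.004, -1.0]] j [ 0.67  0.56  0.33  1.33 -0.    0.56] f [ 0.6  0.7 -0.9] w 59.9 g 0.0
{'c': array([503.7, 403.5]), 's': array([23.7, 48.6]), 'yaw': 7.3, 'n': 1417, 'z': 53.4} {'c': array([539.3, 408.2]), 's': array([ 23.9, 120.6]), 'yaw': 7.3, 'n': 1927, 'z': 53.0}
{'c': array([520.3, 403.7]), 's': array([ 80.8, 188. ]), 'yaw': 7.0, 'n': 1509, 'z': 3.2}
along [-35.3 -34.6  32.9  35.8] 241
across {-25: 0, -24: 0, -23: 0, -22: 0, -21: 0, -20: 0, -19: 0, -18: 6, -17: 8, -16: 5, -15: 7, -14: 8, -13: 7, -12: 4, -11: 6, -10: 11, -9: 5, -8: 10, -7: 5, -6: 2, -5: 0, -4: 0, -3: 0, -2: 0, -1: 0, 0: 0, 1: 0, 2: 3, 3: 7, 4: 12, 5: 4, 6: 8, 7: 7, 8: 5, 9: 11, 10: 7, 11: 9, 12: 7, 13: 6, 14: 9, 15: 0, 16: 0, 17: 0, 18: 0, 19: 0, 20: 0, 21: 0, 22: 0, 23: 0, 24: 0}
copper 84 [-17.3 -17.1 -11.7  -6.5  -5.9]
brass 95 [ 2.9  3.4  9.1 14.2 14.8]
```

View pics/w11.png

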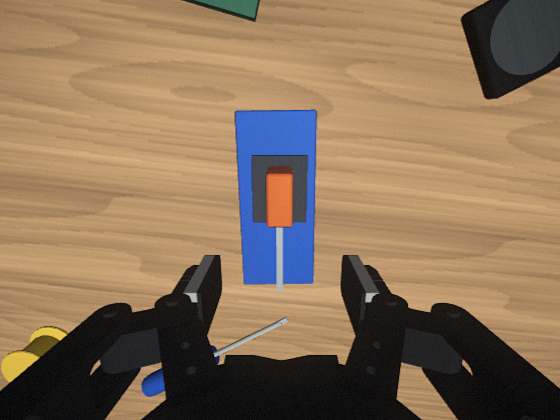

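The feeler stands upright on the pad (handle at (279,200), top 53 mm). A numeric check of the cells, then I'll hand in.

```bash
python3 - <<'E'
from h import *
t=cam("top"); c=cloud(t).reshape(-1,3)*1000; h=cv2.cvtColor(t["image"],cv2.COLOR_BGR2HSV).reshape(-1,3)
d=c[:,:2]-[607,-105]; a=d@[.06,.998]; l=d@[.998,-.06]; k=abs(l)<9
for nm,lo,hi in (("orange",4,18),("yellow",22,33),("green",55,95)):
    m=k&(h[:,0]>=lo)&(h[:,0]<=hi)&(h[:,1]>90)&(c[:,2]>30)&(c[:,2]<45)&(a<10); print(nm,m.sum(),np.round(np.percentile(a[m],[1,50,99]),1) if m.any() else "")
m=k&(c[:,2]>30)&(c[:,2]<42)&(a>-60); print("rear",np.percentile(a[m],[95,100]).round(1))
m=k&(a>15)&(a<95); print("trough z",np.percentile(c[m,2],[5,95]).round(1))
st()
E
```

```text
orange 124 [-194.3 -148.9 -124.5]
yellow 116 [-113.4  -87.9  -64.5]
green 103 [-50.4 -28.   -4.1]
rear [0.  2.3]
trough z [ 7.  15.4]
t 55.92 p [504.3 403.3 165.9] R [[-0.993, -0.117, -0.002], [-0.117, 0.993, -0.001], [0.002, -0.001, -1.0]] j [ 0.67  0.57  0.32  1.33 -0.    0.56] f [-0.   0.1 -0.1] w 59.8 g 0.0
```

```bash
python3 -c "
from workcell import workorder
print(workorder.job_done())"
```

```text
the job is handed in; nothing more can be done
None
```

The job is handed in, but no verdict came back: all three cells (orange, yellow, green) are in the tube, the last within about 2 mm of flush with the mouth; after one click the gap measures about 8.3 mm and the blade slid in about 48 mm without resistance; the feeler stands upright on its blue pad.

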